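# Drive a flanged bearing cup square into a trolley wheel hub

### The arm

A 7-joint arm with a two-finger parallel gripper is mounted at the origin on the work surface. World frame = base frame: x ahead of the robot, y to its left, z up, the work surface at z = 0. Lengths are in m, angles in rad, forces in N, time in s.
With the tool pointing down it reaches from about 0.425 to 0.95 m from the base axis. Payload 4.7 kg.
Tool frame: the origin (TCP) lies at the very end of the fingers, on their centre line; the grasp point (between the pads) lies 19 mm behind it; z points along the fingers, x is the direction in which the jaws open and shut, and the axes are right-handed (so a half turn about z gives the same grasp; the last joint's range is limited). The gripper opens to 87 mm and grips with 3 to 60 N. Pads are 19 mm wide; open, the fingers measure 117 mm over their backs; the gripper's body (75 mm by 190 mm) begins 51 mm behind the grasp point.
Start: joints at [1.091, 0.469, -0.049, 1.532, 0.024, 1.141, -0.082], TCP at [0.294, -0.608, 0.223] pointing down, gripper open.
Joint ranges: [-2.59, 2.59], [-0.33, 1.99], [-1.39, 1.29], [0.1, 2.45], [-1.04, 4.18], [0.21, 1.99], [-2.66, 2.66]. Speed limits (rad/s): [2.57, 2.57, 3.14, 3.14, 3.14, 3.14, 3.14].

### API

Orientations are given as a rotation vector (axis times angle).
In Python, from cell import r gives the robot as it stands.
- The arm moves only by the shell command python3 -m handwheel 'ROWS' [FORCE]. ROWS is JSON, a list of rows, each a list of 3 entries, a list of its own where there are three numbers: the opening, from -1 (shut) to 1 (fully open), then the shift along the world's x, y, z scaled (see below), then the turn, a rotation vector about the world's x, y, z scaled (see below). A call has 1 to 10 rows; each row is the pose to reach, as a shift and turn from the pose measured when the call began, turning the shorter way round; what a row does not reach only later rows make up. The controller multiplies each number of a shift by 0.3 m and each number of a turn by 180 degrees. A row lasts 1/12 s, in which the tool goes at most 41.7 mm and 7.16 degrees, less where a joint would pass 70% of its speed; a pose out of reach is approached as far as the arm can. A call with a number of a shift or a turn outside -1 to 1 is refused whole. A call with a gripper value outside its range is refused whole. The fingers move at their own pace and stop on an object; FORCE is the grip in N (left out, the last holds). Time passes only in rows, so rows that repeat a pose let the fingers close. It gives the time, the measured TCP pose, the force and the opening at its end, in the units of the state.
- r.sense(): the state, without advancing time (a new reading comes with each control period).
- r.read_camera(name): name is "side" or "top" or "wrist"; returns a dict with "frame" (480x640x3 uint8, red, green, blue), "mtx" (3x3 intrinsics, pixels), "R" (3x3) and "t" (3): a world point X has camera coordinates R X + t; the wrist camera has in their place "T_tool_cam" (4x4, takes a point from camera to tool coordinates, whose origin is the TCP and whose axes are the tool frame's). Camera axes: x right, y down, z forward; pixel columns grow to the right and rows downward; lengths in m; the calibration is good to about 2 mm. The wrist camera is an equidistant fisheye: a pixel r from the principal point sees the ray r / f radians off the axis. A picture is of the moment at which its call begins: read the wrist's pose just before it. There is no depth.
- r.close_job(): hands the job in, once; it reports no verdict.
The state is a dict: "time_s": time; "q": joint angles; "qd": joint speeds; "joint_torque": joint torques, N m; "eef_pos": TCP position; "eef_rot": TCP orientation; "contact_force": force on the tool from outside, world axes, zero at the start; "wrist_torque": the same for the moment, N m; "gripper_width": finger opening in m.
Only numpy, scipy, OpenCV 4.12 (cv2) and the standard library are available. Lean on these libraries where they do the work, as an engineer would, in place of code of your own. Each camera call takes 0.05 s, during which the arm holds its last target.

### The job

Take the brass drift out of the tool block and with it drive the bearing cup fully home into the hub of the trolley wheel: press or tap its flange lightly at alternate sides, working round the rim a little at a time so that the cup goes in square and never cocks, until it has gone solid on the shim rings all round; how thick the shims are is not known, so feel for it, and strike no heavy blow. Touch the cup only with the drift, then stand the drift back in its hole and leave the other tools and the spare cup where they are.

Things in the scene. Friction and masses are not known exactly. Their poses are not given: they have to be found in the camera images.
- wheel: trolley wheel lying flat and fast on a wooden board (210 x 210 x 18 mm): black rubber tyre 202 mm across, its top 65 mm above the bench. Origin on the bench under the hub axis, z up. It does not move. In its middle stands the aluminium hub, a tube 60 mm across with a 46 mm bore, its flat top face 74 mm above the bench
- hub_face (a point): point on the hub axis at the height of the hub's top face, 74 mm above the bench; z up along the bore. On this face, under the cup's flange, lies a pack of steel shim rings (59 mm across, 47 mm inside), 1 to 11 mm high, differing from wheel to wheel and not measured
- cup: steel flanged bearing cup started in the hub bore, leaning up to 2 degrees. Origin: centre of the flange's underside, up to 18 mm above the hub face, several mm short of home; z up along its axis. Flange: ring 62 mm outside, 34 mm inside (open middle), z = 0 to 5 mm; below it a 46 mm spigot 26 mm long, tight in the bore. It only slides and leans, and stays as left. Home, it lies solid on the shims
- cup_top (a point): centre of the flange's top face, 5 mm above cup, z along the cup's axis. Pressing the flange at one side, 20 to 25 mm from the axis, with 10 to 17 N sinks that side, the cup turning about a line 15 to 30 mm beyond the axis (2 mm down there leans it 2 to 3 degrees). Leaning over 5 degrees it is cocked and spoils the bore; over 35 N from the drift bruises it
- drift: bearing drift, a round brass bar 149 mm long, 0.2 to 0.3 kg: shank 16 mm across from the flat lower end (13 mm across for the last 3 mm) up to 85 mm, then a black grip sleeve 24 mm across up to 135 mm, then a 16 mm head. Origin: centre of the lower end; z up along the bar. It stands in the tool block, lower end 15 mm and top 164 mm above the bench
- tool_block: wooden tool block, 190 x 70 x 60 mm (its own x, y, z), fixed to the bench. Origin: centre of its underside; three holes 45 mm deep along its x axis: the drift's at x = -65 mm, a cold chisel's at +5 mm and a pin punch's at +60 mm. The two neighbours stand no higher than 130 mm above the bench
- drift_hole (a point): centre of the mouth of the drift's hole, on the block's top face 60 mm above the bench; the hole is 19 mm across with a 3 mm bevel, 45 mm deep
- chisel: bystander: slim blue cold chisel, 12 mm thick, standing in the block's middle hole; origin at its lower end
- punch: bystander: slim dark pin punch, 12 mm thick, standing in the block's last hole; origin at its lower end
- spare_cup: bystander: a smaller loose flanged cup, 50 mm across and 21 mm high, lying flange down behind the work; origin at the centre of its underside
- wrench: bystander: steel spanner 200 mm long, lying flat behind the work; origin at its middle
- ratchet: bystander: ratchet handle 200 mm long, lying flat behind the work; origin at its middle
- hammer: bystander: hammer 260 mm long lying to the robot's right; origin at its middle
Things that resemble listed ones, but are neither listed nor needed, are in the scene too. What is shaped like the drift but purple is not meant. What is shaped like the tool_block but purple is not meant.

How it is judged:
By the outcome, as a careful person would: the job done as asked, in the order asked, and still so for the second after the job is handed in, with the robot touching nothing.
It also fails if it takes over 72 s, if anything falls off the work surface, if the arm or the gripper's body presses on something with over 40 N, if the wrist force passes 120 N, or if a joint passes its speed limit or range.

## Working session

There is one attempt and no reset: what is moved stays moved. The work goes in short steps, Python scripts to look and compute and a shell command to move; the robot and the scene stay as the last step left them, time stands still between calls to the robot, and variables do not carry over. Pictures are saved under pics/ and viewed, and the job is handed in when it is done.

```bash
ls; mkdir -p pics
cat > h.py <<'E'
from cell import r
import numpy as np, cv2
E
python3 - <<'E'
from h import *
s=r.sense()
for k,v in s.items(): print(k,np.round(v,4))
for n in ("side","top","wrist"):
    c=r.read_camera(n); cv2.imwrite(f"pics/{n}0.png",c["frame"][:,:,::-1])
    np.save(f"pics/{n}0.npy",c,allow_pickle=True)
    for k in c:
        if k!="frame": print(n,k,np.round(c[k],4).tolist())
E
```

```text
pics
time_s 0.0
q [ 1.0911  0.4695 -0.0486  1.5337  0.0241  1.141  -0.0823]
qd [-0.0001 -0.0003  0.0014 -0.0007 -0.0008  0.0005  0.0008]
joint_torque [ 3.00000e-04 -5.07975e+01 -8.04000e-02 -2.36154e+01 -6.13000e-02
  3.78000e-02  2.00000e-04]
eef_pos [ 0.2938 -0.607   0.2215]
eef_rot [-2.6609  1.6682  0.0027]
contact_force [0.6851 0.3576 0.3311]
wrist_torque [ 0.009  -0.0318 -0.0353]
gripper_width 0.0874
side mtx [[504.2882, 0.0, 311.5491], [0.0, 504.2882, 242.7466], [0.0, 0.0, 1.0]]
side R [[-0.8953, -0.4454, 0.0004], [-0.2728, 0.5478, -0.7909], [0.3521, -0.7082, -0.6119]]
side t [0.4369, 0.2491, 0.9293]
top mtx [[598.6366, 0.0, 326.3673], [0.0, 598.6366, 235.6259], [0.0, 0.0, 1.0]]
top R [[-0.0052, -1.0, 0.004], [-0.9748, 0.0042, -0.223], [0.2229, -0.005, -0.9748]]
top t [-0.0975, 0.5254, 1.4814]
wrist mtx [[371.6483, 0.0, 320.0572], [0.0, 371.6483, 238.8525], [0.0, 0.0, 1.0]]
wrist T_tool_cam [[1.0, 0.0001, 0.0006, -0.0001], [-0.0003, 0.9624, 0.2718, -0.0737], [-0.0005, -0.2718, 0.9624, -0.1614], [0.0, 0.0, 0.0, 1.0]]
```

View pics/top0.png

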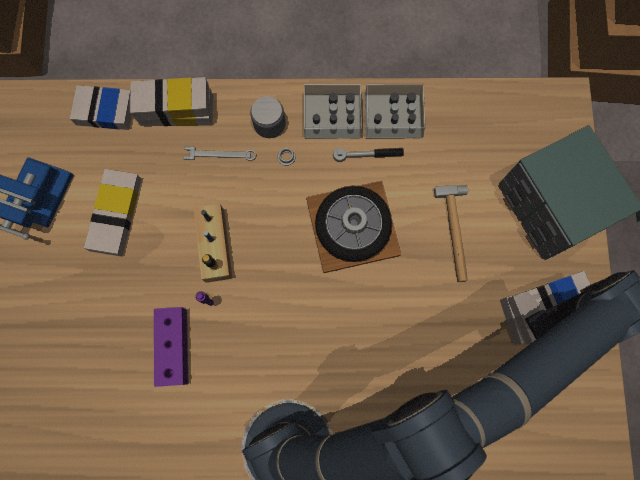

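View pics/side0.png

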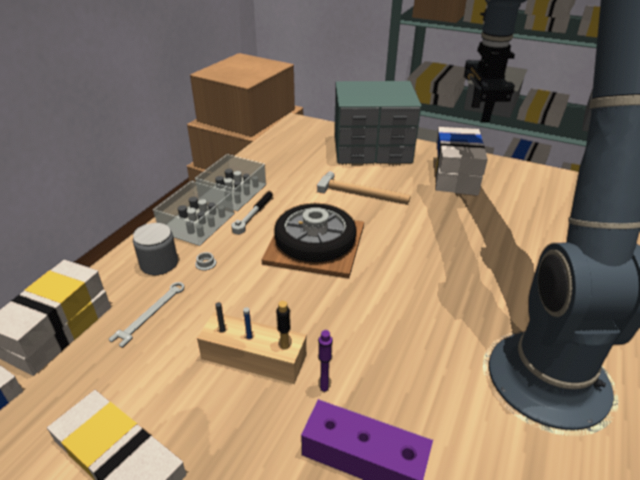

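View pics/wrist0.png

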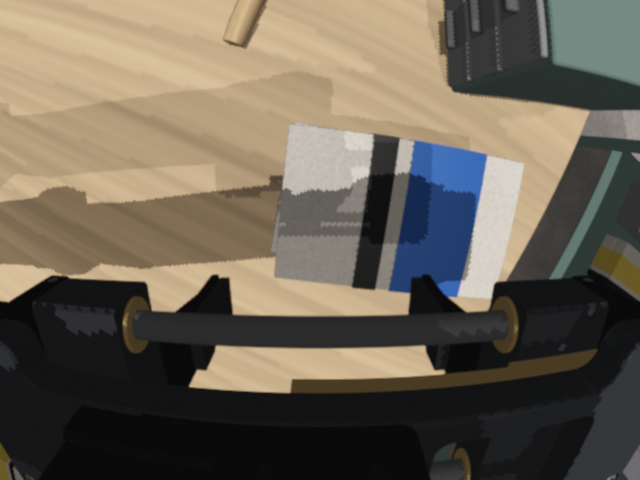

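The tool block is at about (212,242) in the top view, with the drift (gold head on black) at its near end (208,260). The wheel is at (353,222). The purple look-alikes are nearer to the base. I'll enlarge these areas.

Run:
```python
from h import *
a=cv2.imread("pics/top0.png")
def crop(im,x,y,w,h,k,n): cv2.imwrite(n,cv2.resize(im[y:y+h,x:x+w],None,fx=k,fy=k,interpolation=cv2.INTER_CUBIC))
crop(a,190,195,60,100,6,"pics/tb.png")
crop(a,300,172,110,110,5,"pics/tw.png")
s=cv2.imread("pics/side0.png")
crop(s,190,290,130,95,6,"pics/sb.png")
crop(s,255,190,120,90,6,"pics/sw.png")
```

```text
(no output)
```

View pics/tb.png

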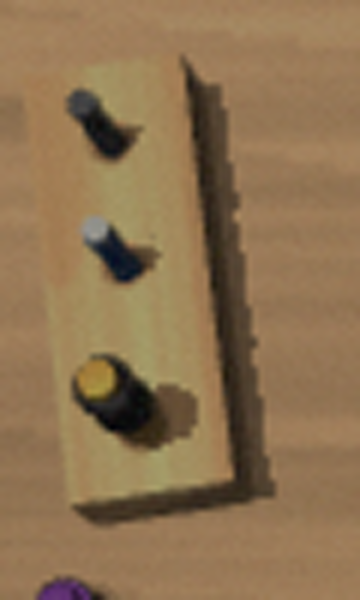

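View pics/tw.png

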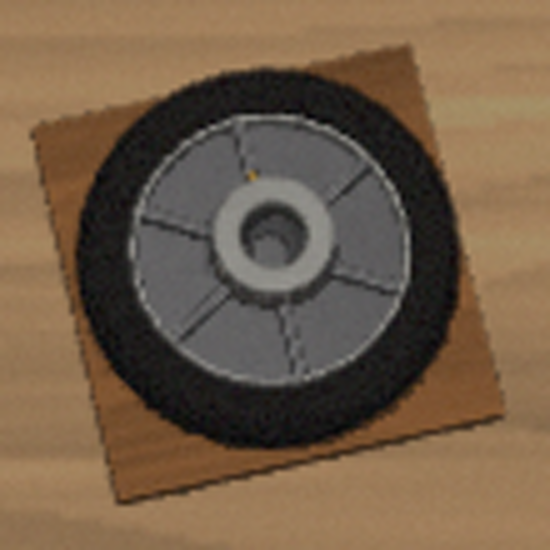

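View pics/sb.png

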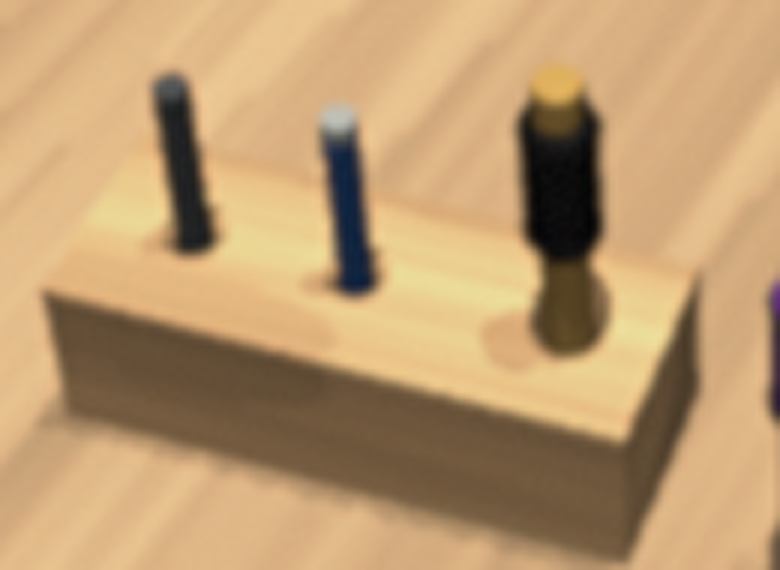

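View pics/sw.png

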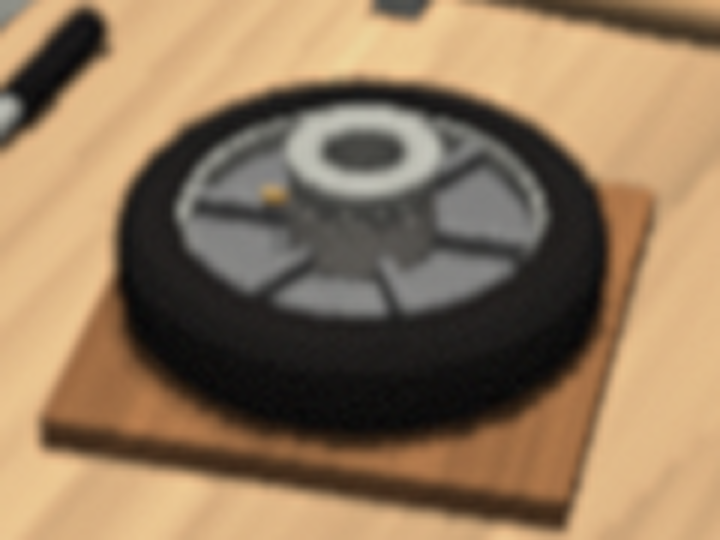

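```bash
cat >> h.py <<'E'
C={n:np.load(f"pics/{n}0.npy",allow_pickle=True).item() for n in("top","side")}
def ray(n,u,v):
    c=C[n]; d=c["R"].T@np.linalg.inv(c["mtx"])@np.array([u,v,1.]); o=-c["R"].T@c["t"]; return o,d/np.linalg.norm(d)
def atz(n,u,v,z):
    o,d=ray(n,u,v); return o+d*(z-o[2])/d[2]
def tri(a,b):
    A=np.zeros((3,3));B=np.zeros(3)
    for n,u,v in(a,b):
        o,d=ray(n,u,v);P=np.eye(3)-np.outer(d,d);A+=P;B+=P@o
    return np.linalg.solve(A,B)
def cr(X,Y,x0,y0,k): return ((X+.5)/k-.5+x0,(Y+.5)/k-.5+y0)
def proj(n,X):
    c=C[n];p=c["mtx"]@(c["R"]@np.asarray(X)+c["t"]);return p[:2]/p[2]
E
python3 - <<'E'
from h import *
t=cr(97,378,190,195,6);s=cr(557,85,190,290,6)
print("drift",atz("top",*t,.164),atz("side",*s,.164),tri(("top",*t),("side",*s)))
P=[atz("top",*cr(*p,190,195,6),.06) for p in [(68,503),(232,482),(180,58),(30,80)]]
for p in P: print("blk",p)
for p in [(45,292),(625,440),(697,272)]: print("blkside",atz("side",*cr(*p,190,290,6),.06))
t=cr(273,232,300,172,5);s=cr(363,150,255,190,6)
print("cup",tri(("top",*t),("side",*s)),atz("top",*t,.09),atz("side",*s,.09))
for p in [(32,131),(412,45),(505,413),(118,503)]: print("board",atz("top",*cr(*p,300,172,5),.018))
E
```

```text
drift [0.44879444 0.18707921 0.164     ] [0.44715052 0.19238982 0.164     ] [0.44974604 0.18807113 0.15904084]
blk [0.41512429 0.21795025 0.06      ]
blk [0.42375888 0.14913137 0.06      ]
blk [0.60976041 0.17749318 0.06      ]
blk [0.60013077 0.24206328 0.06      ]
blkside [0.59838574 0.25002276 0.06      ]
blkside [0.4128381  0.22087365 0.06      ]
blkside [0.4234036  0.15386358 0.06      ]
cup [ 0.56408435 -0.17102044  0.08657204] [ 0.56355525 -0.17073999  0.09      ] [ 0.56151237 -0.16653483  0.09      ]
board [ 0.63877431 -0.04607952  0.018     ]
board [ 0.6863421  -0.25136677  0.018     ]
board [ 0.48350381 -0.29500951  0.018     ]
board [ 0.43657315 -0.09142443  0.018     ]
```

```bash
cat >> h.py <<'E'
from scipy.spatial.transform import Rotation as Ro
def yaw():
    R=Ro.from_rotvec(r.sense()["eef_rot"]).as_matrix(); return R
def turn_for(xdir_deg):
    """scaled turn to make tool z straight down & tool x at heading (mod 180), closest"""
    R=Ro.from_rotvec(r.sense()["eef_rot"]); best=None
    for a in (xdir_deg,xdir_deg+180):
        c,s=np.cos(np.radians(a)),np.sin(np.radians(a))
        T=np.array([[c,s,0],[s,-c,0],[0,0,-1]])  # columns x,y,z
        d=(Ro.from_matrix(T)*R.inv()).as_rotvec()
        print("head",a,"turn deg",np.degrees(d).round(2),"scaled",(d/np.pi).round(4))
E
python3 - <<'E'
from h import *
print(yaw().round(3)); turn_for(98.1)
E
```

```text
[[ 0.436 -0.9   -0.001]
 [-0.9   -0.436  0.001]
 [-0.001  0.    -1.   ]]
head 98.1 turn deg [ 4.0000e-02 -1.2000e-01  1.6227e+02] scaled [ 2.000e-04 -6.000e-04  9.015e-01]
head 278.1 turn deg [ -0.08  -0.03 -17.73] scaled [-0.0004 -0.0002 -0.0985]
```

```bash
python3 -m handwheel '[[1,[0.687,0.923,0.167],[0,0,-0.0985]],[1,[0.687,0.923,0.167],[0,0,-0.0985]],[1,[0.687,0.923,0.167],[0,0,-0.0985]],[1,[0.687,0.923,0.167],[0,0,-0.0985]],[1,[0.687,0.923,0.167],[0,0,-0.0985]],[1,[0.687,0.923,0.167],[0,0,-0.0985]],[1,[0.687,0.923,0.167],[0,0,-0.0985]],[1,[0.687,0.923,0.167],[0,0,-0.0985]],[1,[0.687,0.923,0.167],[0,0,-0.0985]]]' 40
```

```text
time_s: 0.9
eef_pos: [0.5046, -0.3232, 0.2727]
eef_rot: [-2.378, 2.044, 0.001]
contact_force: [0.0, 0.7, -0.3]
gripper_width: 0.0871
```

```bash
python3 -m handwheel '[[1,[0,0.5,0],[0,0,0]],[1,[0,0.5,0],[0,0,0]],[1,[0,0.5,0],[0,0,0]],[1,[0,0.5,0],[0,0,0]],[1,[0,0.5,0],[0,0,0]],[1,[0,0.5,0],[0,0,0]]]'
python3 - <<'E'
from h import *
s=r.sense(); c=r.read_camera("wrist"); np.save("pics/w1.npy",dict(c,pos=s["eef_pos"],rot=s["eef_rot"]),allow_pickle=True)
print(s["eef_pos"],s["eef_rot"],np.abs(s["qd"]).max(),s["q"])
cv2.imwrite("pics/w1.png",c["frame"][:,:,::-1])
E
```

```text
time_s: 1.4
eef_pos: [0.5048, -0.1709, 0.2728]
eef_rot: [-2.383, 2.039, 0.001]
contact_force: [0.5, -1.4, -0.6]
gripper_width: 0.0867
[ 0.5047772  -0.17089167  0.27283801] [-2.38315967e+00  2.03864114e+00  8.56546499e-04] 0.06303973779338747 [ 0.41795858  0.2024488  -0.19662657  1.79725018  0.03760199  1.14392157
 -1.20553474]
```

View pics/w1.png

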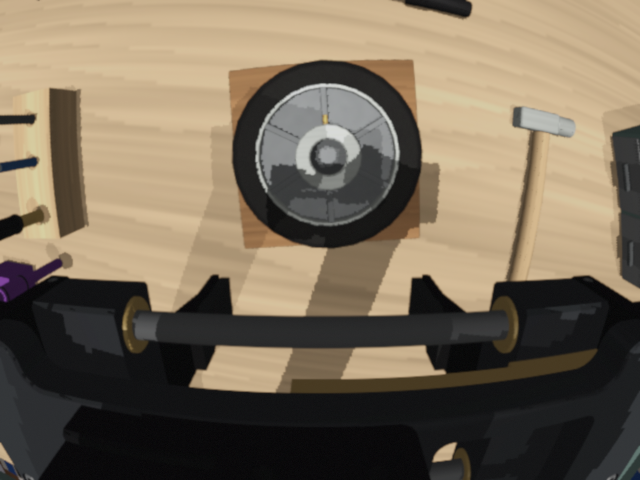

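The wheel is at (327,153), with the cup flange near (328,156). The tool block is at the left edge. I'll enlarge the wheel.

```bash
cat >> h.py <<'E'
def wray(c,u,v):
    m=c["mtx"]; d=np.array([(u-m[0,2])/m[0,0],(v-m[1,2])/m[1,1]]); th=np.linalg.norm(d)
    dc=np.array([*(d/th*np.sin(th)),np.cos(th)]) if th>1e-9 else np.array([0,0,1.])
    T=np.array(c["T_tool_cam"]); R=Ro.from_rotvec(c["rot"]).as_matrix()
    return R@T[:3,3]+c["pos"], R@T[:3,:3]@dc
def watz(c,u,v,z):
    o,d=wray(c,u,v); return o+d*(z-o[2])/d[2]
def wproj(c,X):
    T=np.array(c["T_tool_cam"]); R=Ro.from_rotvec(c["rot"]).as_matrix(); X=np.atleast_2d(X)
    p=((X-c["pos"])@R-T[:3,3])@T[:3,:3]
    rho=np.hypot(p[:,0],p[:,1]); th=np.arctan2(rho,p[:,2]); k=np.where(rho>1e-9,th/np.maximum(rho,1e-9),0)
    m=c["mtx"]; return np.c_[m[0,2]+m[0,0]*k*p[:,0],m[1,2]+m[1,1]*k*p[:,1]]
def load(n): return np.load(f"pics/{n}.npy",allow_pickle=True).item()
def crop(im,x,y,w,h,k,n): cv2.imwrite(n,cv2.resize(im[y:y+h,x:x+w],None,fx=k,fy=k,interpolation=cv2.INTER_CUBIC))
E
python3 - <<'E'
from h import *
a=cv2.imread("pics/w1.png"); crop(a,285,110,90,90,8,"pics/w1c.png"); crop(a,225,50,205,205,3,"pics/w1d.png"); crop(a,0,80,100,180,3,"pics/w1b.png")
E
```

```text
(no output)
```

View pics/w1c.png

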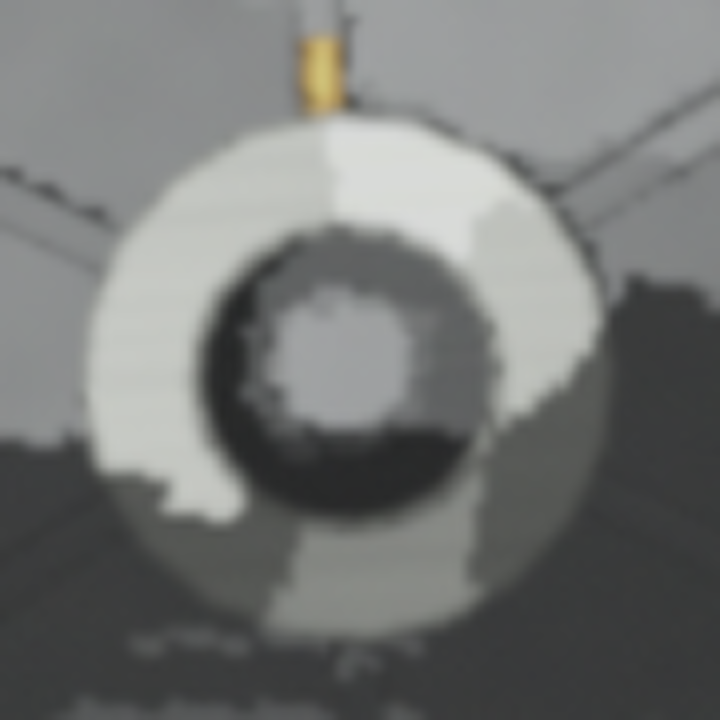

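View pics/w1d.png

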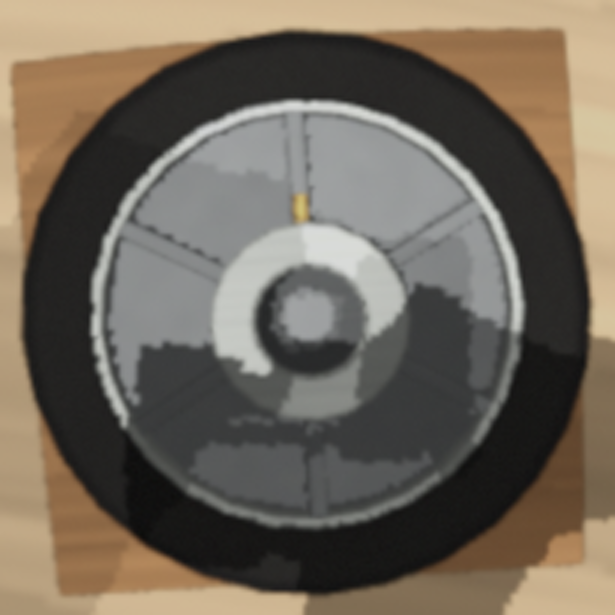

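Run:
```python
from h import *
from scipy.optimize import least_squares
c=load("w1")
pts=[(88,375),(608,375),(348,112),(348,638),(115,240),(190,565),(560,200),(540,555)]
P=np.array([cr(*p,285,110,8) for p in pts])
a=np.linspace(0,2*np.pi,721)
def res(x,R=.031):
    q=wproj(c,np.c_[x[0]+R*np.cos(a),x[1]+R*np.sin(a),np.full(721,x[2])])
    ctr=q.mean(0)
    ap=np.arctan2(*(P-ctr).T[::-1]); aq=np.arctan2(*(q-ctr).T[::-1]); i=[np.argmin(np.abs(np.angle(np.exp(1j*(aq-t))))) for t in ap]
    return np.linalg.norm(P-ctr,axis=1)-np.linalg.norm(q[i]-ctr,axis=1)
o=least_squares(res,[.5625,-.1686,.09],diff_step=1e-4); print(o.x,o.fun.round(2))
for z in(.085,.09,.095):print(z,watz(c,*cr(348,375,285,110,8),z))
# tyre outer extents at z .065 (silhouette ~)
P2=[cr(*p,225,50,3) for p in[(23,310),(590,310),(306,32),(306,592)]]
for p in P2: print(watz(c,*p,.06))
W=[watz(c,*cr(*p,225,50,3),.018) for p in[(12,63),(563,30),(585,562),(60,595)]]
print(W,np.mean(W,0))
```

```text
[ 0.56153717 -0.16957761  0.08390583] [-0.08 -0.89 -0.56  0.93  0.71 -1.08  0.72  0.26]
0.085 [ 0.56095576 -0.16921545  0.085     ]
0.09 [ 0.56118702 -0.16908898  0.09      ]
0.095 [ 0.56141827 -0.16896251  0.095     ]
[ 0.5497001  -0.07285106  0.06      ]
[ 0.58022249 -0.26342709  0.06      ]
[ 0.65641625 -0.15319297  0.06      ]
[ 0.4662551  -0.18347317  0.06      ]
[array([ 0.64021668, -0.04496198,  0.018     ]), array([ 0.68511631, -0.24689305,  0.018     ]), array([ 0.48315186, -0.29353213,  0.018     ]), array([ 0.43724529, -0.09009165,  0.018     ])] [ 0.56143254 -0.1688697   0.018     ]
```

View pics/w1b.png

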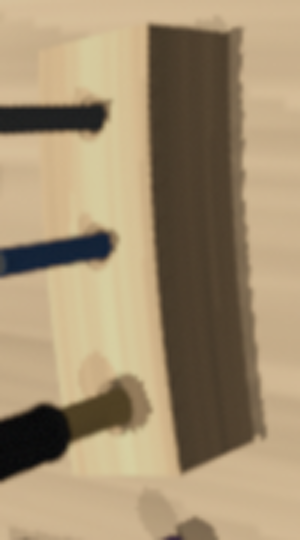

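```bash
python3 -m handwheel '[[1,[-0.12,0.95,0],[0,0,0]],[1,[-0.12,0.95,0],[0,0,0]],[1,[-0.12,0.95,0],[0,0,0]],[1,[-0.12,0.95,0],[0,0,0]],[1,[-0.12,0.95,0],[0,0,0]],[1,[-0.12,0.95,0],[0,0,0]],[1,[-0.12,0.95,0],[0,0,0]],[1,[-0.12,0.95,0],[0,0,0]]]'
python3 -m handwheel '[[1,[-0.1,0.25,-0.03],[0,0,0]],[1,[-0.1,0.25,-0.03],[0,0,0]],[1,[-0.1,0.25,-0.03],[0,0,0]],[1,[-0.1,0.25,-0.03],[0,0,0]]]'
python3 - <<'E'
from h import *
s=r.sense(); c=r.read_camera("wrist"); np.save("pics/w2.npy",dict(c,pos=s["eef_pos"],rot=s["eef_rot"]),allow_pickle=True)
print(s["eef_pos"],s["eef_rot"],np.abs(s["qd"]).max(),s["q"])
cv2.imwrite("pics/w2.png",c["frame"][:,:,::-1])
turn_for(98.1)
E
```

```text
time_s: 2.12
eef_pos: [0.4675, 0.1187, 0.2731]
eef_rot: [-2.387, 2.03, 0.004]
contact_force: [0.0, -0.6, -0.1]
gripper_width: 0.0872
time_s: 2.45
eef_pos: [0.4372, 0.1949, 0.2639]
eef_rot: [-2.39, 2.026, 0.005]
contact_force: [1.4, -0.5, 0.1]
gripper_width: 0.0872
[0.43717043 0.19487287 0.26387617] [-2.39044332  2.02635977  0.00520793] 0.0661394274072974 [-0.05574678  0.13760342 -0.49207357  1.90988285  0.06628139  1.10475446
 -1.97960387]
head 98.1 turn deg [ -0.27  -0.64 178.88] scaled [-0.0015 -0.0036  0.9938]
head 278.1 turn deg [-0.41  0.17 -1.12] scaled [-0.0023  0.001  -0.0062]
```

View pics/w2.png

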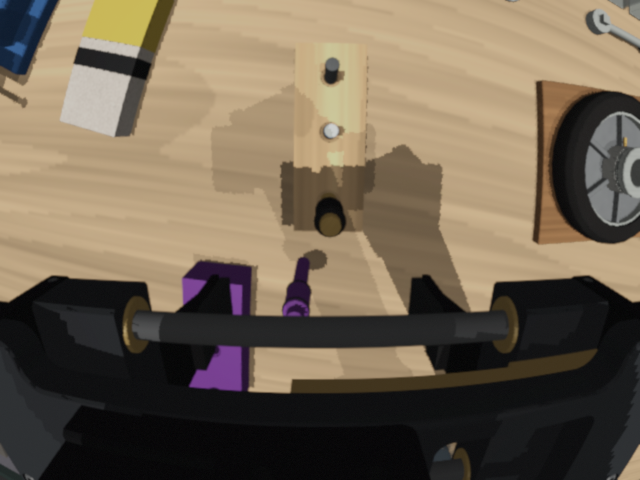

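Run:
```python
from h import *
c=load("w2"); a=cv2.imread("pics/w2.png"); crop(a,280,30,110,220,3,"pics/w2c.png")
print(watz(c,330,224,.164))
for z in (.06,): print(wproj(c,[[.448,.19,z]]))
```

```text
[0.44959847 0.19012907 0.164     ]
[[327.88971896 201.65867545]]
```

View pics/w2c.png

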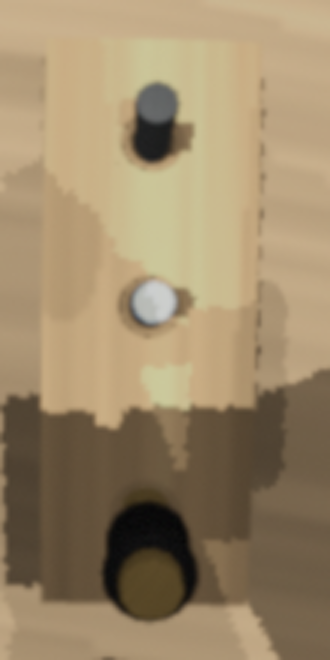

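```bash
python3 -m handwheel '[[1,[0.04,-0.016,-0.1],[-0.0023,0.001,-0.006]],[1,[0.04,-0.016,-0.2],[-0.0023,0.001,-0.006]],[1,[0.04,-0.016,-0.28],[-0.0023,0.001,-0.006]],[1,[0.04,-0.016,-0.28],[-0.0023,0.001,-0.006]]]'
python3 - <<'E'
from h import *
s=r.sense(); c=r.read_camera("wrist"); np.save("pics/w3.npy",dict(c,pos=s["eef_pos"],rot=s["eef_rot"]),allow_pickle=True)
print(s["eef_pos"],s["eef_rot"],np.abs(s["qd"]).max())
turn_for(98.1)
cv2.imwrite("pics/w3.png",c["frame"][:,:,::-1])
E
```

```text
time_s: 2.83
eef_pos: [0.4486, 0.1834, 0.1754]
eef_rot: [2.361, -2.058, -0.006]
contact_force: [-0.2, 0.1, -0.6]
gripper_width: 0.0873
[0.44856672 0.18337498 0.17535114] [ 2.36125557 -2.05782216 -0.0059283 ] 0.06867543354154908
head 98.1 turn deg [  -0.46   -0.25 -179.8 ] scaled [-0.0026 -0.0014 -0.9989]
head 278.1 turn deg [ 0.16 -0.29  0.2 ] scaled [ 0.0009 -0.0016  0.0011]
```

View pics/w3.png

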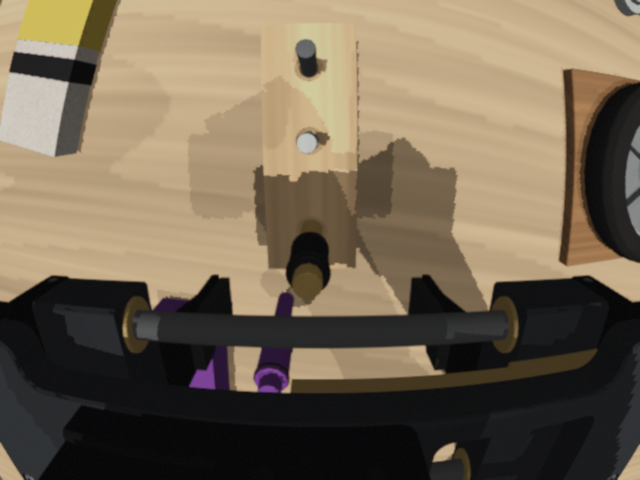

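Run:
```python
from h import *
c=load("w3"); print(watz(c,308,280,.164)); s=r.sense(); print(s["eef_pos"],s["time_s"])
```

```text
[0.45119447 0.18952463 0.164     ]
[0.4498802  0.18474548 0.17788751] 2.8833
```

```bash
python3 -m handwheel '[[1,[0,0.018,0],[0.0009,-0.0016,0.001]],[1,[0,0.018,-0.05],[0.0009,-0.0016,0.001]],[1,[0,0.018,-0.12],[0.0009,-0.0016,0.001]],[1,[0,0.018,-0.18],[0.0009,-0.0016,0.001]],[1,[0,0.018,-0.22],[0.0009,-0.0016,0.001]],[1,[0,0.018,-0.24],[0.0009,-0.0016,0.001]],[1,[0,0.018,-0.24],[0.0009,-0.0016,0.001]],[1,[0,0.018,-0.24],[0.0009,-0.0016,0.001]]]'
python3 - <<'E'
from h import *
s=r.sense();print(s["eef_pos"],np.abs(s["qd"]).max());turn_for(98.1)
E
```

```text
time_s: 3.55
eef_pos: [0.451, 0.1904, 0.1071]
eef_rot: [-2.37, 2.059, -0.002]
contact_force: [0.4, 0.2, -0.1]
gripper_width: 0.0869
[0.45104159 0.19042949 0.10711536] 0.008894976330151445
head 98.1 turn deg [ 1.9000e-01  8.0000e-02 -1.7994e+02] scaled [ 1.000e-03  4.000e-04 -9.997e-01]
head 278.1 turn deg [-0.05  0.12  0.06] scaled [-0.0003  0.0007  0.0003]
```

Now I'll close the gripper on the grip sleeve.

```bash
python3 -m handwheel '[[-0.2,[0,0,0],[0,0,0]],[-0.6,[0,0,0],[0,0,0]],[-1,[0,0,0],[0,0,0]],[-1,[0,0,0],[0,0,0]],[-1,[0,0,0],[0,0,0]],[-1,[0,0,0],[0,0,0]]]' 55
```

```text
time_s: 4.05
eef_pos: [0.4511, 0.1905, 0.1072]
eef_rot: [-2.37, 2.059, -0.002]
contact_force: [0.0, -0.1, -1.0]
gripper_width: 0.0547
```

```bash
python3 -m handwheel '[[-1,[0,0,0],[0,0,0]],[-1,[0,0,0],[0,0,0]],[-1,[0,0,0],[0,0,0]],[-1,[0,0,0],[0,0,0]],[-1,[0,0,0],[0,0,0]],[-1,[0,0,0],[0,0,0]],[-1,[0,0,0],[0,0,0]]]' 55
python3 -c "
from h import *
s=r.sense();print(s['eef_pos'],s['contact_force'],s['wrist_torque'])"
```

```text
time_s: 4.63
eef_pos: [0.4511, 0.1904, 0.1072]
eef_rot: [-2.37, 2.059, -0.002]
contact_force: [-0.3, 0.3, 0.2]
gripper_width: 0.023
[0.45105306 0.19043525 0.10720809] [-0.31865421  0.28372073  0.22471261] [0.07634592 0.02692757 0.00223425]
```

```bash
python3 -m handwheel '[[-1,[0,0,0.03],[0,0,0]],[-1,[0,0,0.08],[0,0,0]],[-1,[0,0,0.15],[0,0,0]],[-1,[0,0,0.24],[0,0,0]],[-1,[0,0,0.33],[0,0,0]],[-1,[0,0,0.4],[0,0,0]],[-1,[0,0,0.4],[0,0,0]],[-1,[0,0,0.4],[0,0,0]]]'
python3 - <<'E'
from h import *
s=r.sense(); c=r.read_camera("wrist"); np.save("pics/w4.npy",dict(c,pos=s["eef_pos"],rot=s["eef_rot"]),allow_pickle=True)
print(s["eef_pos"],s["contact_force"]); turn_for(98.1)
cv2.imwrite("pics/w4.png",c["frame"][:,:,::-1])
c=r.read_camera("side");cv2.imwrite("pics/s4.png",c["frame"][:,:,::-1]);crop(c["frame"][:,:,::-1],180,180,180,220,3,"pics/s4c.png")
E
```

```text
time_s: 5.3
eef_pos: [0.4513, 0.1905, 0.2281]
eef_rot: [-2.369, 2.058, -0.004]
contact_force: [-0.4, -0.7, -3.3]
gripper_width: 0.0232
[0.45131243 0.1905326  0.22813447] [-0.36697222 -0.66956974 -3.3370263 ]
head 98.1 turn deg [ 1.3000e-01  1.0000e-02 -1.7994e+02] scaled [ 7.000e-04  1.000e-04 -9.997e-01]
head 278.1 turn deg [-0.01  0.08  0.06] scaled [-0.      0.0004  0.0003]
```

View pics/w4.png

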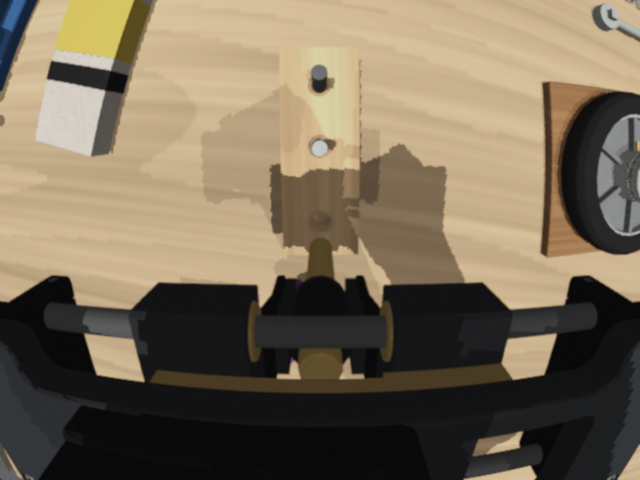

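View pics/s4c.png

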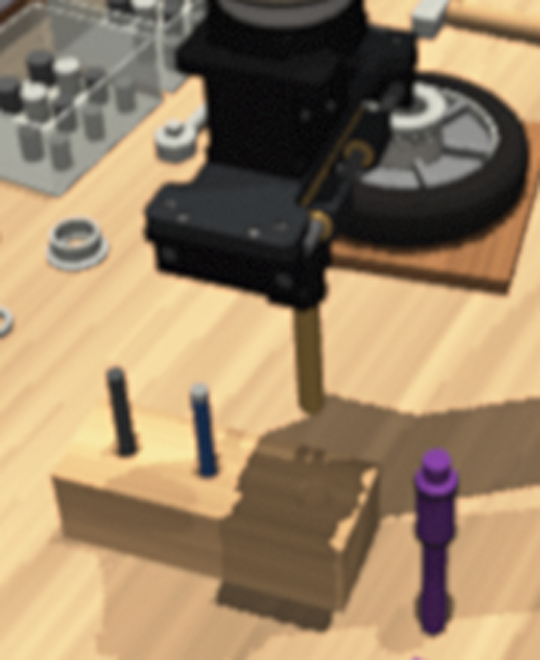

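Run:
```python
from h import *
c=load("w4"); print(watz(c,320,221,.06), wproj(c,[[.4513,.1905,.136],[.4513,.1905,.06]]))
a=cv2.imread("pics/w4.png"); crop(a,270,170,100,110,6,"pics/w4c.png")
```

```text
[0.44966778 0.19014914 0.06      ] [[319.77659356 242.32582146]
 [319.86920794 219.21349627]]
```

View pics/w4c.png

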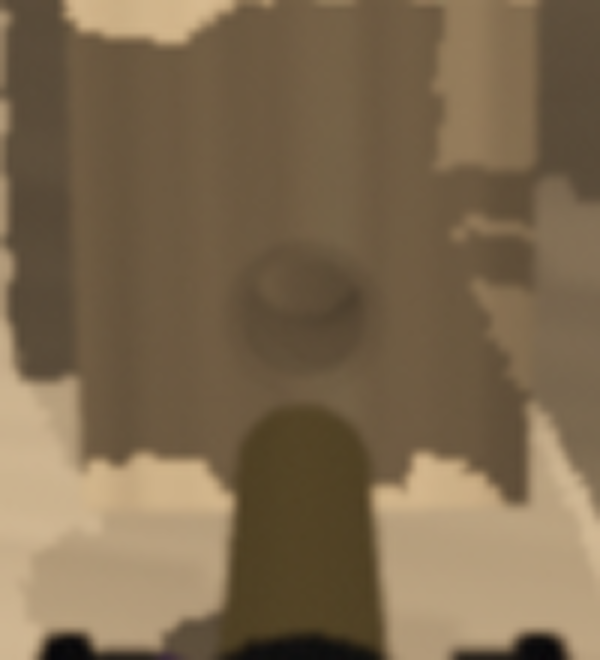

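```bash
python3 -m handwheel '[[-1,[0.3,-0.95,0.06],[0,0,0]],[-1,[0.3,-0.95,0.06],[0,0,0]],[-1,[0.3,-0.95,0.06],[0,0,0]],[-1,[0.3,-0.95,0.06],[0,0,0]],[-1,[0.3,-0.95,0.06],[0,0,0]],[-1,[0.3,-0.95,0.06],[0,0,0]],[-1,[0.3,-0.95,0.06],[0,0,0]],[-1,[0.3,-0.95,0.06],[0,0,0]]]'
python3 -c "
from h import *
s=r.sense();print(s['eef_pos'],s['time_s']);turn_for(98.1)"
```

```text
time_s: 6.07
eef_pos: [0.5402, -0.1045, 0.242]
eef_rot: [2.357, -2.07, 0.002]
contact_force: [-0.1, -0.9, -2.0]
gripper_width: 0.0233
[ 0.54015335 -0.10453322  0.2420173 ] 6.0667
head 98.1 turn deg [  -0.23   -0.41 -179.31] scaled [-0.0013 -0.0023 -0.9962]
head 278.1 turn deg [ 0.26 -0.15  0.69] scaled [ 0.0014 -0.0008  0.0038]
```

```bash
python3 -m handwheel '[[-1,[0.003,-0.215,-0.05],[0.0014,-0.0008,0.0038]],[-1,[0.003,-0.215,-0.09],[0.0014,-0.0008,0.0038]],[-1,[0.003,-0.215,-0.09],[0.0014,-0.0008,0.0038]],[-1,[0.003,-0.215,-0.09],[0.0014,-0.0008,0.0038]],[-1,[0.003,-0.215,-0.09],[0.0014,-0.0008,0.0038]],[-1,[0.003,-0.215,-0.09],[0.0014,-0.0008,0.0038]]]'
python3 - <<'E'
from h import *
s=r.sense(); c=r.read_camera("wrist"); np.save("pics/w5.npy",dict(c,pos=s["eef_pos"],rot=s["eef_rot"]),allow_pickle=True)
print(s["eef_pos"],s["contact_force"],s["wrist_torque"]); turn_for(98.1)
a=c["frame"][:,:,::-1]
cv2.imwrite("pics/w5.png",a); crop(a,250,130,140,160,5,"pics/w5c.png")
c=r.read_camera("side");cv2.imwrite("pics/s5.png",c["frame"][:,:,::-1]);crop(c["frame"][:,:,::-1],255,160,120,110,6,"pics/s5c.png")
E
```

```text
time_s: 6.57
eef_pos: [0.5412, -0.1671, 0.2146]
eef_rot: [-2.375, 2.056, 0.002]
contact_force: [-0.3, 0.5, -1.5]
gripper_width: 0.0231
[ 0.54115263 -0.16714106  0.21457097] [-0.27157129  0.53702164 -1.4747799 ] [0.06029471 0.00462954 0.03893207]
head 98.1 turn deg [ 1.0000e-02 -6.0000e-02  1.7984e+02] scaled [ 0.000e+00 -3.000e-04  9.991e-01]
head 278.1 turn deg [-0.04 -0.   -0.16] scaled [-0.0002 -0.     -0.0009]
```

View pics/w5c.png

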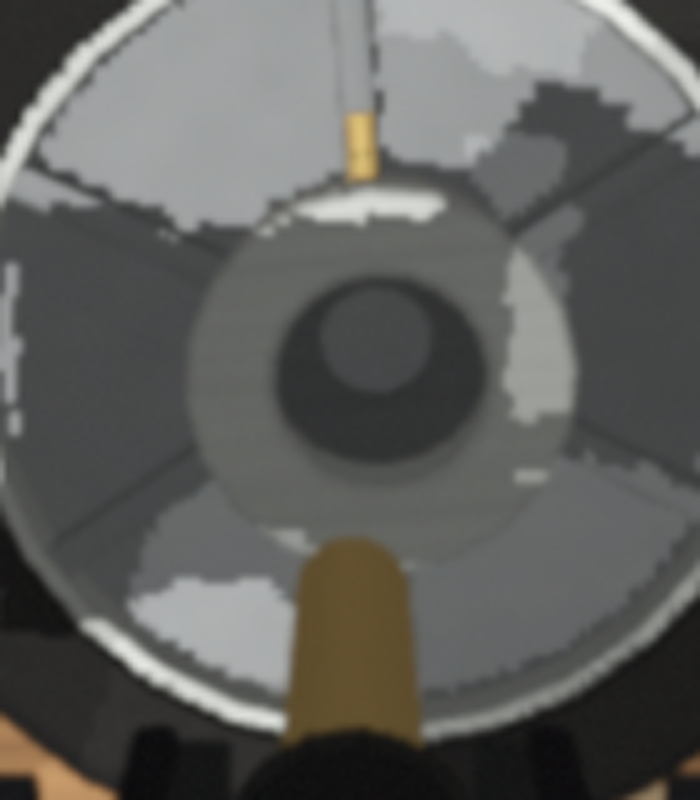

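View pics/s5c.png

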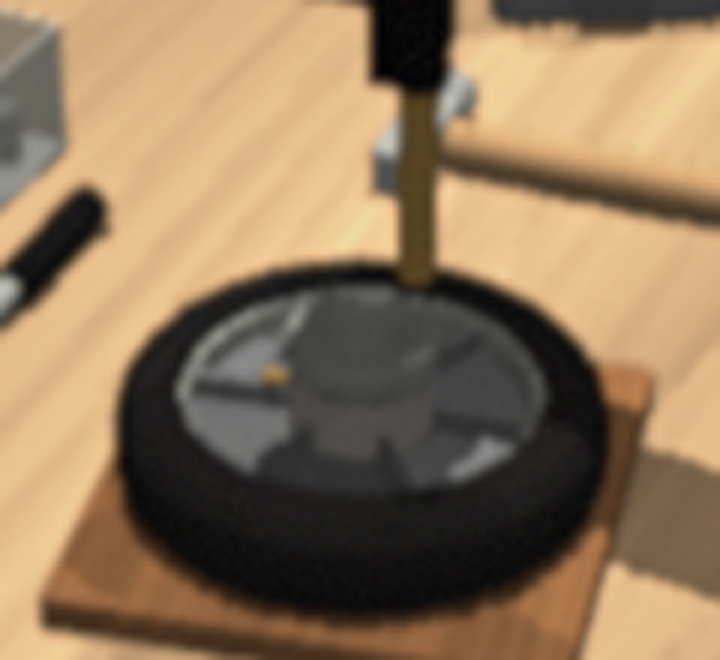

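Run:
```python
from h import *
from scipy.optimize import least_squares
c=load("w5"); p=c["pos"]
a=np.linspace(0,2*np.pi,721)
L,Rr,T,B=[cr(*q,250,130,5) for q in[(187,370),(577,370),(370,183),(370,565)]]
def ext(x,y,z,R=.031):
    q=wproj(c,np.c_[x+R*np.cos(a),y+R*np.sin(a),np.full(721,z)]); return np.array([q[:,0].min(),q[:,0].max(),q[:,1].min(),q[:,1].max()])
m=np.array([L[0],Rr[0],T[1],B[1]])
for z in(.08,.085,.09,.095):
    o=least_squares(lambda x:ext(*x,z)-m,[.5625,-.168],diff_step=1e-4);print(z,o.x.round(4),o.fun.round(2))
# drift end silhouette
q=wproj(c,np.c_[p[0]+.0065*np.cos(a),p[1]+.0065*np.sin(a),np.full(721,p[2]-.0922)])
print("end expected", (q.min(0)-[250,130])*5,(q.max(0)-[250,130])*5)
```

```text
0.08 [ 0.5602 -0.1694] [ 0.81 -0.82  0.66 -0.75]
0.085 [ 0.561  -0.1692] [ 0.17 -0.17  0.06 -0.07]
0.09 [ 0.5619 -0.169 ] [-0.5   0.51 -0.56  0.63]
0.095 [ 0.5628 -0.1688] [-1.2   1.21 -1.2   1.35]
end expected [303.20689057 513.98764287] [394.65530442 601.79381739]
```

Run:
```python
from h import *
a=np.linspace(0,2*np.pi,721)
for n,x0,y0,k,obs in(("w4",270,170,6,(302,403)),("w5",250,130,5,(355,538))):
    c=load(n);p=c["pos"]
    def top(dx,dz):
        q=wproj(c,np.c_[p[0]+dx+.0065*np.cos(a),p[1]+.0065*np.sin(a),np.full(721,p[2]-.0922+dz)]); return (q[:,1].min()-y0)*k
    print(n,obs,[round(top(dx,0)) for dx in(-.003,-.002,-.001,0,.001)],[round(top(0,dz)) for dz in(-.003,0,.003,.006)])
    q=wproj(c,np.c_[p[0]+.008*np.cos(a),p[1]+.008*np.sin(a),np.full(721,p[2]-.0892)]); print((q[:,1].min()-y0)*k)
```

```text
w4 (302, 403) [405, 397, 389, 381, 372] [374, 381, 387, 394]
374.6506820084344
w5 (355, 538) [534, 528, 521, 514, 507] [509, 514, 520, 525]
509.1103333907742
```

```bash
python3 -m handwheel '[[-1,[0.001,0,-0.03],[0,0,0]],[-1,[0.001,0,-0.06],[0,0,0]],[-1,[0.001,0,-0.07],[0,0,0]],[-1,[0.001,0,-0.07],[0,0,0]],[-1,[0.001,0,-0.07],[0,0,0]]]'
python3 -m handwheel '[[-1,[0,0,-0.002],[0,0,0]],[-1,[0,0,-0.004],[0,0,0]],[-1,[0,0,-0.006],[0,0,0]],[-1,[0,0,-0.008],[0,0,0]]]'
python3 -c "
from h import *
s=r.sense();print(s['eef_pos'],s['contact_force'],s['wrist_torque'],s['time_s'])"
```

```text
time_s: 7.08
eef_pos: [0.5415, -0.1672, 0.1937]
eef_rot: [-2.376, 2.056, 0.001]
contact_force: [0.7, -0.1, -1.6]
gripper_width: 0.0229
time_s: 7.42
eef_pos: [0.5416, -0.1673, 0.1915]
eef_rot: [-2.375, 2.056, 0.001]
contact_force: [-0.5, -0.4, -2.5]
gripper_width: 0.0232
[ 0.54158981 -0.16728382  0.19145649] [-0.47643406 -0.38201873 -2.49802821] [0.03238211 0.02219291 0.01132769] 7.4167
```

```bash
python3 -m handwheel '[[-1,[0,0,-0.002],[0,0,0]],[-1,[0,0,-0.004],[0,0,0]],[-1,[0,0,-0.006],[0,0,0]],[-1,[0,0,-0.008],[0,0,0]],[-1,[0,0,-0.01],[0,0,0]]]'
```

```text
time_s: 7.83
eef_pos: [0.5416, -0.1673, 0.1884]
eef_rot: [-2.375, 2.056, 0.001]
contact_force: [0.6, -0.4, -1.8]
gripper_width: 0.0233
```

```bash
python3 -m handwheel '[[-1,[0,0,-0.002],[0,0,0]],[-1,[0,0,-0.004],[0,0,0]],[-1,[0,0,-0.006],[0,0,0]],[-1,[0,0,-0.008],[0,0,0]]]'
```

```text
time_s: 8.17
eef_pos: [0.5416, -0.1673, 0.1859]
eef_rot: [-2.375, 2.056, 0.001]
contact_force: [0.4, -0.1, -2.6]
gripper_width: 0.023
```

```bash
python3 -m handwheel '[[-1,[0,0,-0.002],[0,0,0]],[-1,[0,0,-0.004],[0,0,0]],[-1,[0,0,-0.006],[0,0,0]],[-1,[0,0,-0.008],[0,0,0]]]'
```

```text
time_s: 8.5
eef_pos: [0.5416, -0.1673, 0.1835]
eef_rot: [-2.375, 2.056, 0.001]
contact_force: [0.1, -0.4, -2.3]
gripper_width: 0.0231
```

```bash
python3 -m handwheel '[[-1,[0,0,-0.002],[0,0,0]],[-1,[0,0,-0.004],[0,0,0]],[-1,[0,0,-0.006],[0,0,0]]]'
```

```text
time_s: 8.75
eef_pos: [0.542, -0.1673, 0.1828]
eef_rot: [-2.375, 2.056, -0.001]
contact_force: [-2.0, 0.1, 8.4]
gripper_width: 0.0231
```

```bash
python3 -m handwheel '[[-1,[0,0,0.02],[0,0,0]],[-1,[0.05,0,0.02],[0,0,0]],[-1,[0.14,0,0.02],[0,0,0]],[-1,[0.147,0,0.018],[0,0,0]],[-1,[0.147,0,0.014],[0,0,0]],[-1,[0.147,0,0.01],[0,0,0]]]'
```

```text
time_s: 9.25
eef_pos: [0.5854, -0.1672, 0.1852]
eef_rot: [2.375, -2.056, -0.001]
contact_force: [-0.4, 0.3, -2.9]
gripper_width: 0.0229
```

```bash
python3 -m handwheel '[[-1,[0,0,-0.002],[0,0,0]],[-1,[0,0,-0.004],[0,0,0]],[-1,[0,0,-0.006],[0,0,0]],[-1,[0,0,-0.008],[0,0,0]]]'
```

```text
time_s: 9.58
eef_pos: [0.585, -0.1674, 0.1829]
eef_rot: [2.375, -2.056, -0.001]
contact_force: [-0.5, 0.2, -1.9]
gripper_width: 0.0232
```

```bash
python3 -m handwheel '[[-1,[0.003,0,-0.002],[0,0,0]],[-1,[0.003,0,-0.004],[0,0,0]],[-1,[0.003,0,-0.006],[0,0,0]],[-1,[0.003,0,-0.007],[0,0,0]]]'
```

```text
time_s: 9.92
eef_pos: [0.5859, -0.1674, 0.1823]
eef_rot: [2.375, -2.056, -0.001]
contact_force: [-3.1, 0.6, 7.7]
gripper_width: 0.023
```

```bash
python3 -m handwheel '[[-1,[0,0,0.018],[0,0,0]],[-1,[-0.07,0.07,0.018],[0,0,0]],[-1,[-0.073,0.073,0.018],[0,0,0]],[-1,[-0.073,0.073,0.014],[0,0,0]],[-1,[-0.073,0.073,0.01],[0,0,0]],[-1,[-0.073,0.073,0.007],[0,0,0]]]'
```

```text
time_s: 10.42
eef_pos: [0.5644, -0.1462, 0.1843]
eef_rot: [2.374, -2.057, 0.001]
contact_force: [0.5, 0.7, -2.4]
gripper_width: 0.0229
```

```bash
python3 -m handwheel '[[-1,[0,0,-0.002],[0,0,0]],[-1,[0,0,-0.004],[0,0,0]],[-1,[0,0,-0.006],[0,0,0]],[-1,[0,0,-0.007],[0,0,0]]]'
```

```text
time_s: 10.75
eef_pos: [0.565, -0.1468, 0.1829]
eef_rot: [2.374, -2.057, 0.002]
contact_force: [-0.7, -0.5, 4.7]
gripper_width: 0.0229
```

```bash
python3 -m handwheel '[[-1,[0,0.002,-0.004],[0,0,0]],[-1,[0,0.002,-0.006],[0,0,0]],[-1,[0,0.002,-0.008],[0,0,0]],[-1,[0,0.002,-0.008],[0,0,0]]]'
```

```text
time_s: 11.08
eef_pos: [0.5654, -0.1466, 0.1825]
eef_rot: [2.373, -2.058, 0.005]
contact_force: [-2.8, -0.2, 9.5]
gripper_width: 0.0228
```

```bash
python3 -m handwheel '[[-1,[-0.003,0.002,-0.006],[0,0,0]],[-1,[-0.003,0.002,-0.008],[0,0,0]],[-1,[-0.003,0.002,-0.01],[0,0,0]],[-1,[-0.003,0.002,-0.011],[0,0,0]]]'; python3 -c "
from h import *
turn_for(98.1)"
```

```text
time_s: 11.42
eef_pos: [0.5651, -0.1462, 0.1816]
eef_rot: [2.373, -2.058, 0.008]
contact_force: [-4.2, -0.1, 13.1]
gripper_width: 0.023
head 98.1 turn deg [ -0.34   0.29 179.97] scaled [-0.0019  0.0016  0.9998]
head 278.1 turn deg [ 0.19  0.21 -0.03] scaled [ 0.001   0.0012 -0.0002]
```

```bash
python3 -m handwheel '[[-1,[0,0,0.02],[0.001,0.0012,0]],[-1,[-0.003,-0.1,0.022],[0.001,0.0012,0]],[-1,[-0.003,-0.146,0.022],[0.001,0.0012,0]],[-1,[-0.003,-0.146,0.018],[0.001,0.0012,0]],[-1,[-0.003,-0.146,0.012],[0.001,0.0012,0]],[-1,[-0.003,-0.146,0.008],[0.001,0.0012,0]]]'
```

```text
time_s: 11.92
eef_pos: [0.5639, -0.1893, 0.1832]
eef_rot: [-2.373, 2.058, 0.003]
contact_force: [0.0, 0.8, -1.8]
gripper_width: 0.0232
```

```bash
python3 -m handwheel '[[-1,[0,0,-0.002],[0,0,0]],[-1,[0,0,-0.004],[0,0,0]],[-1,[0,0,-0.006],[0,0,0]],[-1,[0,0,-0.007],[0,0,0]]]'
```

```text
time_s: 12.25
eef_pos: [0.5643, -0.1886, 0.1823]
eef_rot: [-2.374, 2.057, 0.002]
contact_force: [-1.8, -0.5, 6.9]
gripper_width: 0.0229
```

```bash
python3 -m handwheel '[[-1,[-0.002,-0.004,-0.007],[0,0,0]],[-1,[-0.002,-0.004,-0.01],[0,0,0]],[-1,[-0.002,-0.004,-0.012],[0,0,0]],[-1,[-0.002,-0.004,-0.013],[0,0,0]],[-1,[-0.002,-0.004,-0.013],[0,0,0]]]'
```

```text
time_s: 12.67
eef_pos: [0.5642, -0.1892, 0.1805]
eef_rot: [-2.374, 2.056, -0.0]
contact_force: [-2.3, 0.1, 9.4]
gripper_width: 0.0231
```

```bash
python3 -m handwheel '[[-1,[0,0,0.016],[0,0,0]],[-1,[-0.06,0.055,0.016],[0,0,0]],[-1,[-0.076,0.071,0.014],[0,0,0]],[-1,[-0.076,0.071,0.01],[0,0,0]],[-1,[-0.076,0.071,0.006],[0,0,0]],[-1,[-0.076,0.071,0.002],[0,0,0]],[-1,[-0.076,0.071,-0.002],[0,0,0]],[-1,[-0.076,0.071,-0.005],[0,0,0]],[-1,[-0.076,0.071,-0.007],[0,0,0]],[-1,[-0.076,0.071,-0.008],[0,0,0]]]'
```

```text
time_s: 13.5
eef_pos: [0.5425, -0.1683, 0.1804]
eef_rot: [-2.373, 2.056, -0.002]
contact_force: [-4.1, 1.0, 12.6]
gripper_width: 0.0227
```

```bash
python3 -m handwheel '[[-1,[0,0,0.018],[0,0,0]],[-1,[0.07,0,0.018],[0,0,0]],[-1,[0.146,0,0.016],[0,0,0]],[-1,[0.146,0,0.011],[0,0,0]],[-1,[0.146,0,0.006],[0,0,0]],[-1,[0.146,0,0.002],[0,0,0]],[-1,[0.146,0,-0.003],[0,0,0]],[-1,[0.146,0,-0.007],[0,0,0]],[-1,[0.146,0,-0.01],[0,0,0]],[-1,[0.146,0,-0.011],[0,0,0]]]';python3 -c "
from h import *
turn_for(98.1)"
```

```text
time_s: 14.33
eef_pos: [0.5885, -0.1683, 0.18]
eef_rot: [-2.369, 2.054, -0.011]
contact_force: [1.6, 1.4, 9.6]
gripper_width: 0.0234
head 98.1 turn deg [-8.2000e-01  1.0000e-02  1.7994e+02] scaled [-4.600e-03  1.000e-04  9.997e-01]
head 278.1 turn deg [ 0.01  0.52 -0.06] scaled [ 0.      0.0029 -0.0003]
```

```bash
python3 -m handwheel '[[-1,[0,0,0.018],[0,0.0029,0]],[-1,[-0.06,0.055,0.018],[0,0.0029,0]],[-1,[-0.082,0.074,0.015],[0,0.0029,0]],[-1,[-0.082,0.074,0.01],[0,0.0029,0]],[-1,[-0.082,0.074,0.006],[0,0.0029,0]],[-1,[-0.082,0.074,0.001],[0,0.0029,0]],[-1,[-0.082,0.074,-0.004],[0,0.0029,0]],[-1,[-0.082,0.074,-0.009],[0,0.0029,0]],[-1,[-0.082,0.074,-0.012],[0,0.0029,0]],[-1,[-0.082,0.074,-0.013],[0,0.0029,0]]]';python3 -c "
from h import *
turn_for(98.1)"
```

```text
time_s: 15.17
eef_pos: [0.5642, -0.146, 0.1783]
eef_rot: [-2.373, 2.059, 0.001]
contact_force: [-4.4, 2.3, 12.7]
gripper_width: 0.0231
head 98.1 turn deg [ 5.0000e-02 -4.0000e-02  1.7999e+02] scaled [ 3.000e-04 -2.000e-04  9.999e-01]
head 278.1 turn deg [-0.03 -0.03 -0.01] scaled [-0.0002 -0.0002 -0.0001]
```

```bash
python3 -m handwheel '[[-1,[0,0,0.022],[0,0,0]],[-1,[0,-0.08,0.022],[0,0,0]],[-1,[0,-0.147,0.02],[0,0,0]],[-1,[0,-0.147,0.015],[0,0,0]],[-1,[0,-0.147,0.01],[0,0,0]],[-1,[0,-0.147,0.005],[0,0,0]],[-1,[0,-0.147,0],[0,0,0]],[-1,[0,-0.147,-0.005],[0,0,0]],[-1,[0,-0.147,-0.008],[0,0,0]],[-1,[0,-0.147,-0.01],[0,0,0]]]';python3 -c "
from h import *
turn_for(98.1)"
```

```text
time_s: 16.0
eef_pos: [0.5647, -0.1923, 0.1776]
eef_rot: [2.371, -2.057, 0.006]
contact_force: [-3.7, -4.6, 10.3]
gripper_width: 0.0229
head 98.1 turn deg [-1.0000e-01  3.8000e-01  1.7997e+02] scaled [-6.000e-04  2.100e-03  9.998e-01]
head 278.1 turn deg [ 0.24  0.06 -0.03] scaled [ 0.0014  0.0004 -0.0002]
```

```bash
python3 -m handwheel '[[-1,[0,0,0.018],[0.001,0,0]],[-1,[-0.055,0.06,0.02],[0.001,0,0]],[-1,[-0.075,0.08,0.018],[0.001,0,0]],[-1,[-0.075,0.08,0.013],[0.001,0,0]],[-1,[-0.075,0.08,0.008],[0.001,0,0]],[-1,[-0.075,0.08,0.003],[0.001,0,0]],[-1,[-0.075,0.08,-0.002],[0.001,0,0]],[-1,[-0.075,0.08,-0.006],[0.001,0,0]],[-1,[-0.075,0.08,-0.009],[0.001,0,0]],[-1,[-0.075,0.08,-0.01],[0.001,0,0]]]';python3 -c "
from h import *
turn_for(98.1)"
```

```text
time_s: 16.83
eef_pos: [0.5433, -0.1688, 0.1768]
eef_rot: [-2.372, 2.059, -0.005]
contact_force: [-3.7, 0.5, 12.2]
gripper_width: 0.0232
head 98.1 turn deg [ 2.4000e-01 -1.4000e-01 -1.7998e+02] scaled [ 1.300e-03 -8.000e-04 -9.999e-01]
head 278.1 turn deg [0.09 0.15 0.01] scaled [0.0005 0.0008 0.0001]
```

```bash
python3 -m handwheel '[[-1,[0,0,0.022],[0,0,0]],[-1,[0.07,0,0.022],[0,0,0]],[-1,[0.14,0,0.02],[0,0,0]],[-1,[0.14,0,0.014],[0,0,0]],[-1,[0.14,0,0.009],[0,0,0]],[-1,[0.14,0,0.004],[0,0,0]],[-1,[0.14,0,-0.001],[0,0,0]],[-1,[0.14,0,-0.006],[0,0,0]],[-1,[0.14,0,-0.01],[0,0,0]],[-1,[0.14,0,-0.012],[0,0,0]]]';python3 -c "
from h import *
turn_for(98.1)"
```

```text
time_s: 17.67
eef_pos: [0.5881, -0.1686, 0.1765]
eef_rot: [-2.368, 2.056, -0.015]
contact_force: [0.9, 2.2, 13.0]
gripper_width: 0.0235
head 98.1 turn deg [   0.95   -0.18 -179.97] scaled [ 0.0053 -0.001  -0.9998]
head 278.1 turn deg [0.12 0.6  0.03] scaled [0.0006 0.0033 0.0002]
```

```bash
python3 -m handwheel '[[-1,[0,0,0.02],[0.0006,0.0033,0]],[-1,[-0.06,0.055,0.02],[0.0006,0.0033,0]],[-1,[-0.08,0.075,0.017],[0.0006,0.0033,0]],[-1,[-0.08,0.075,0.011],[0.0006,0.0033,0]],[-1,[-0.08,0.075,0.006],[0.0006,0.0033,0]],[-1,[-0.08,0.075,0.001],[0.0006,0.0033,0]],[-1,[-0.08,0.075,-0.004],[0.0006,0.0033,0]],[-1,[-0.08,0.075,-0.009],[0.0006,0.0033,0]],[-1,[-0.08,0.075,-0.012],[0.0006,0.0033,0]],[-1,[-0.08,0.075,-0.013],[0.0006,0.0033,0]]]';python3 -c "
from h import *
turn_for(98.1)"
```

```text
time_s: 18.5
eef_pos: [0.565, -0.1464, 0.1761]
eef_rot: [-2.371, 2.06, -0.002]
contact_force: [-6.4, 2.7, 21.1]
gripper_width: 0.0233
head 98.1 turn deg [ 8.0000e-02 -4.0000e-02 -1.7992e+02] scaled [ 5.000e-04 -2.000e-04 -9.996e-01]
head 278.1 turn deg [0.02 0.05 0.08] scaled [0.0001 0.0003 0.0004]
```

```bash
python3 -m handwheel '[[-1,[0,0,0.022],[0,0,0]],[-1,[0,-0.08,0.022],[0,0,0]],[-1,[0,-0.145,0.02],[0,0,0]],[-1,[0,-0.145,0.014],[0,0,0]],[-1,[0,-0.145,0.009],[0,0,0]],[-1,[0,-0.145,0.004],[0,0,0]],[-1,[0,-0.145,0],[0,0,0]],[-1,[0,-0.145,-0.004],[0,0,0]],[-1,[0,-0.145,-0.007],[0,0,0]],[-1,[0,-0.145,-0.008],[0,0,0]]]';python3 -c "
from h import *
turn_for(98.1)"
```

```text
time_s: 19.33
eef_pos: [0.5657, -0.1904, 0.1764]
eef_rot: [2.372, -2.059, 0.006]
contact_force: [-4.5, -2.6, 13.0]
gripper_width: 0.023
head 98.1 turn deg [   0.22   -0.25 -179.97] scaled [ 0.0012 -0.0014 -0.9999]
head 278.1 turn deg [0.16 0.14 0.03] scaled [0.0009 0.0008 0.0001]
```

Hold here and press a little more, feeling for solid.

```bash
python3 -m handwheel '[[-1,[-0.003,0,-0.007],[0,0,0]],[-1,[-0.003,0,-0.009],[0,0,0]],[-1,[-0.003,0,-0.01],[0,0,0]],[-1,[-0.003,0,-0.01],[0,0,0]]]'
```

```text
time_s: 19.67
eef_pos: [0.5656, -0.1903, 0.1764]
eef_rot: [2.373, -2.058, 0.01]
contact_force: [-4.5, -0.3, 12.5]
gripper_width: 0.0227
```

```bash
python3 -m handwheel '[[-1,[-0.004,0,-0.01],[0,0,0]],[-1,[-0.004,0,-0.012],[0,0,0]],[-1,[-0.004,0,-0.014],[0,0,0]],[-1,[-0.004,0,-0.014],[0,0,0]]]'; python3 -c "
from h import *
turn_for(98.1)"
```

```text
time_s: 20.0
eef_pos: [0.5655, -0.1902, 0.1762]
eef_rot: [2.374, -2.056, 0.015]
contact_force: [-5.1, 0.0, 16.9]
gripper_width: 0.0229
head 98.1 turn deg [ -0.62   0.6  179.89] scaled [-0.0034  0.0033  0.9994]
head 278.1 turn deg [ 0.38  0.39 -0.11] scaled [ 0.0021  0.0022 -0.0006]
```

```bash
python3 -m handwheel '[[-1,[0,0,0.018],[0.002,0.0022,0]],[-1,[-0.06,0.055,0.018],[0.002,0.0022,0]],[-1,[-0.078,0.074,0.016],[0.002,0.0022,0]],[-1,[-0.078,0.074,0.01],[0.002,0.0022,0]],[-1,[-0.078,0.074,0.005],[0.002,0.0022,0]],[-1,[-0.078,0.074,0],[0.002,0.0022,0]],[-1,[-0.078,0.074,-0.004],[0.002,0.0022,0]],[-1,[-0.078,0.074,-0.008],[0.002,0.0022,0]],[-1,[-0.078,0.074,-0.01],[0.002,0.0022,0]],[-1,[-0.078,0.074,-0.012],[0.002,0.0022,0]]]';python3 -c "
from h import *
turn_for(98.1)"
```

```text
time_s: 20.83
eef_pos: [0.5435, -0.1679, 0.1761]
eef_rot: [-2.374, 2.057, -0.002]
contact_force: [-6.1, 2.8, 21.2]
gripper_width: 0.0227
head 98.1 turn deg [-1.5000e-01  4.0000e-02  1.7992e+02] scaled [-8.000e-04  2.000e-04  9.995e-01]
head 278.1 turn deg [ 0.02  0.1  -0.08] scaled [ 0.0001  0.0005 -0.0005]
```

```bash
python3 -m handwheel '[[-1,[0,0,0.02],[0,0,0]],[-1,[0.07,0,0.02],[0,0,0]],[-1,[0.14,0,0.018],[0,0,0]],[-1,[0.14,0,0.012],[0,0,0]],[-1,[0.14,0,0.006],[0,0,0]],[-1,[0.14,0,0.001],[0,0,0]],[-1,[0.14,0,-0.004],[0,0,0]],[-1,[0.14,0,-0.008],[0,0,0]],[-1,[0.14,0,-0.011],[0,0,0]],[-1,[0.14,0,-0.012],[0,0,0]]]';python3 -c "
from h import *
turn_for(98.1)"
```

```text
time_s: 21.67
eef_pos: [0.5867, -0.1682, 0.1763]
eef_rot: [-2.372, 2.056, -0.008]
contact_force: [-3.2, 1.6, 16.0]
gripper_width: 0.0228
head 98.1 turn deg [-5.2000e-01  1.3000e-01  1.7995e+02] scaled [-2.900e-03  7.000e-04  9.997e-01]
head 278.1 turn deg [ 0.08  0.33 -0.05] scaled [ 0.0005  0.0018 -0.0003]
```

```bash
python3 -m handwheel '[[-1,[0,0,-0.009],[0,0.001,0]],[-1,[0,0,-0.012],[0,0.001,0]],[-1,[0,0,-0.015],[0,0.001,0]],[-1,[0,0,-0.015],[0,0.001,0]],[-1,[0,0,-0.015],[0,0.001,0]]]'
```

```text
time_s: 22.08
eef_pos: [0.5872, -0.1682, 0.1761]
eef_rot: [-2.372, 2.058, -0.009]
contact_force: [-4.8, 2.2, 18.6]
gripper_width: 0.023
```

```bash
python3 -m handwheel '[[-1,[0,0,0.018],[0,0.002,0]],[-1,[-0.06,0.055,0.018],[0,0.002,0]],[-1,[-0.076,0.073,0.016],[0,0.002,0]],[-1,[-0.076,0.073,0.01],[0,0.002,0]],[-1,[-0.076,0.073,0.005],[0,0.002,0]],[-1,[-0.076,0.073,0],[0,0.002,0]],[-1,[-0.076,0.073,-0.004],[0,0.002,0]],[-1,[-0.076,0.073,-0.008],[0,0.002,0]],[-1,[-0.076,0.073,-0.01],[0,0.002,0]],[-1,[-0.076,0.073,-0.012],[0,0.002,0]]]'
```

```text
time_s: 22.92
eef_pos: [0.5655, -0.1468, 0.176]
eef_rot: [2.371, -2.059, 0.003]
contact_force: [-6.0, 2.6, 21.7]
gripper_width: 0.023
```

```bash
python3 -m handwheel '[[-1,[0,0,0.018],[0,0,0]],[-1,[0,-0.08,0.018],[0,0,0]],[-1,[0,-0.147,0.016],[0,0,0]],[-1,[0,-0.147,0.01],[0,0,0]],[-1,[0,-0.147,0.005],[0,0,0]],[-1,[0,-0.147,0],[0,0,0]],[-1,[0,-0.147,-0.004],[0,0,0]],[-1,[0,-0.147,-0.008],[0,0,0]],[-1,[0,-0.147,-0.011],[0,0,0]],[-1,[0,-0.147,-0.013],[0,0,0]]]';python3 -c "
from h import *
turn_for(98.1)"
```

```text
time_s: 23.75
eef_pos: [0.5666, -0.1927, 0.1761]
eef_rot: [2.37, -2.057, 0.011]
contact_force: [-5.4, -2.8, 20.4]
gripper_width: 0.0231
head 98.1 turn deg [   0.27   -0.65 -179.97] scaled [ 0.0015 -0.0036 -0.9998]
head 278.1 turn deg [0.42 0.17 0.03] scaled [0.0023 0.001  0.0002]
```

```bash
python3 -m handwheel '[[-1,[0,0,0.018],[0.002,0.001,0]],[-1,[-0.06,0.06,0.018],[0.002,0.001,0]],[-1,[-0.08,0.08,0.016],[0.002,0.001,0]],[-1,[-0.08,0.08,0.01],[0.002,0.001,0]],[-1,[-0.08,0.08,0.005],[0.002,0.001,0]],[-1,[-0.08,0.08,0],[0.002,0.001,0]],[-1,[-0.08,0.08,-0.004],[0.002,0.001,0]],[-1,[-0.08,0.08,-0.008],[0.002,0.001,0]],[-1,[-0.08,0.08,-0.01],[0.002,0.001,0]],[-1,[-0.08,0.08,-0.012],[0.002,0.001,0]]]'
```

```text
time_s: 24.58
eef_pos: [0.5441, -0.1685, 0.176]
eef_rot: [-2.371, 2.06, -0.003]
contact_force: [-6.4, 3.5, 22.1]
gripper_width: 0.0232
```

```bash
python3 -m handwheel '[[-1,[0,0,0.02],[0,0,0]],[-1,[0.07,0,0.02],[0,0,0]],[-1,[0.14,0,0.018],[0,0,0]],[-1,[0.14,0,0.012],[0,0,0]],[-1,[0.14,0,0.006],[0,0,0]],[-1,[0.14,0,0.001],[0,0,0]],[-1,[0.14,0,-0.004],[0,0,0]],[-1,[0.14,0,-0.009],[0,0,0]],[-1,[0.14,0,-0.013],[0,0,0]],[-1,[0.14,0,-0.015],[0,0,0]]]'
```

```text
time_s: 25.42
eef_pos: [0.5874, -0.1688, 0.176]
eef_rot: [-2.369, 2.059, -0.009]
contact_force: [-4.0, 1.5, 20.8]
gripper_width: 0.023
```

```bash
python3 -m handwheel '[[-1,[0,0,0.05],[0,0.003,0]],[-1,[0,0,0.12],[0,0.003,0]],[-1,[-0.05,0.1,0.2],[0,0.003,0]],[-1,[-0.15,0.3,0.22],[0,0.003,0]],[-1,[-0.3,0.97,0.22],[0,0.003,0]],[-1,[-0.38,0.97,0.22],[0,0.003,0]],[-1,[-0.38,0.97,0.22],[0,0.003,0]],[-1,[-0.38,0.97,0.22],[0,0.003,0]],[-1,[-0.38,0.97,0.22],[0,0.003,0]],[-1,[-0.38,0.97,0.22],[0,0.003,0]]]'
python3 - <<'E'
from h import *
turn_for(98.1); print(r.sense()["eef_pos"])
c=r.read_camera("side");a=c["frame"][:,:,::-1];cv2.imwrite("pics/s6.png",a);crop(a,255,190,120,90,6,"pics/s6c.png")
E
```

```text
time_s: 26.25
eef_pos: [0.4708, 0.1252, 0.2419]
eef_rot: [2.371, -2.055, -0.003]
contact_force: [0.3, 1.0, -1.2]
gripper_width: 0.0229
head 98.1 turn deg [3.7000e-01 1.4000e-01 1.7993e+02] scaled [2.100e-03 8.000e-04 9.996e-01]
head 278.1 turn deg [ 0.09 -0.24 -0.07] scaled [ 0.0005 -0.0013 -0.0004]
[0.47081307 0.12518027 0.24187482]
```

View pics/s6c.png

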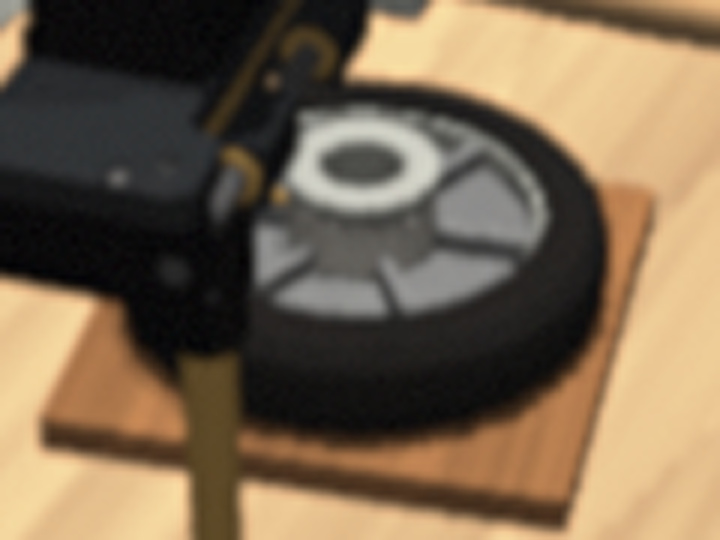

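```bash
python3 -m handwheel '[[-1,[-0.066,0.217,-0.03],[0,-0.0013,0]],[-1,[-0.066,0.217,-0.045],[0,-0.0013,0]],[-1,[-0.066,0.217,-0.045],[0,-0.0013,0]],[-1,[-0.066,0.217,-0.045],[0,-0.0013,0]],[-1,[-0.066,0.217,-0.045],[0,-0.0013,0]],[-1,[-0.066,0.217,-0.045],[0,-0.0013,0]]]'
python3 - <<'E'
from h import *
turn_for(98.1); s=r.sense();print(s["eef_pos"])
c=r.read_camera("wrist");a=c["frame"][:,:,::-1];cv2.imwrite("pics/w7.png",a);crop(a,270,170,100,110,6,"pics/w7c.png")
np.save("pics/w7.npy",dict(c,pos=s["eef_pos"],rot=s["eef_rot"]),allow_pickle=True)
c=r.read_camera("side");a=c["frame"][:,:,::-1];crop(a,180,180,180,220,3,"pics/s7c.png"); crop(a,255,190,120,90,6,"pics/s7d.png")
print(proj("side",[.5635,-.1685,.09]),proj("side",[.5635,-.1685,.08]))
E
```

```text
time_s: 26.8
eef_pos: [0.4494, 0.1944, 0.2285]
eef_rot: [-2.379, 2.051, 0.002]
contact_force: [-0.3, -0.6, -2.4]
gripper_width: 0.0233
head 98.1 turn deg [ 9.0000e-02 -1.0000e-01  1.7962e+02] scaled [ 5.000e-04 -6.000e-04  9.979e-01]
head 278.1 turn deg [-0.07 -0.06 -0.38] scaled [-0.0004 -0.0003 -0.0021]
[0.44941742 0.19441863 0.228507  ]
[314.69452894 213.94788333] [314.67693976 217.42412117]
```

View pics/w7c.png

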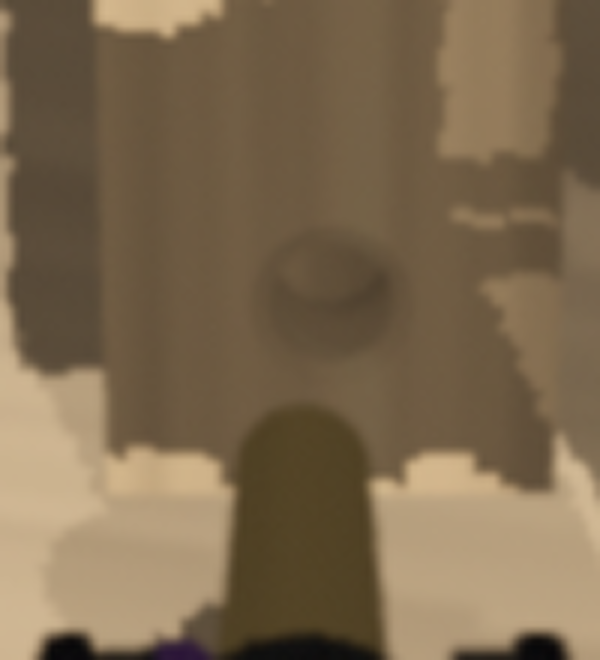

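View pics/s7c.png

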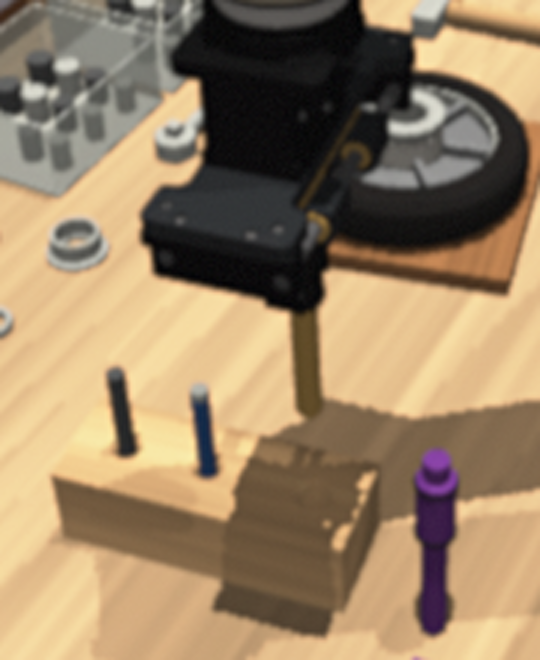

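View pics/s7d.png

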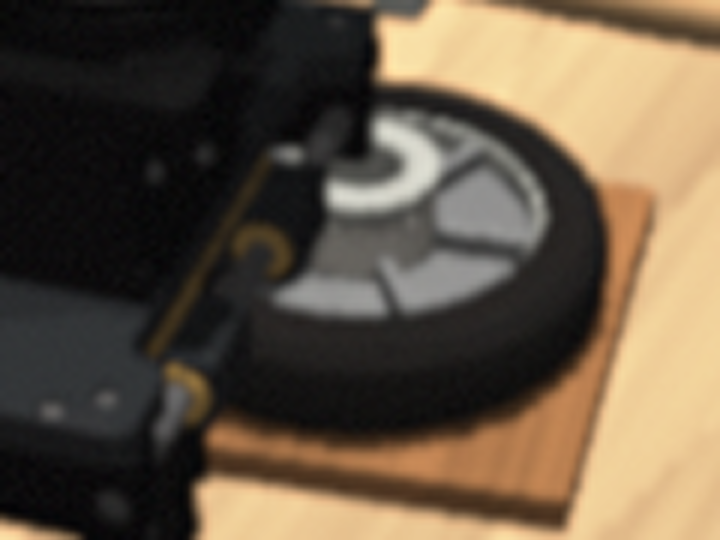

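```bash
python3 -m handwheel '[[-1,[0.006,-0.013,0],[0,0,-0.002]],[-1,[0.006,-0.013,-0.02],[0,0,-0.002]],[-1,[0.006,-0.013,-0.06],[0,0,-0.002]],[-1,[0.006,-0.013,-0.1],[0,0,-0.002]],[-1,[0.006,-0.013,-0.12],[0,0,-0.002]],[-1,[0.006,-0.013,-0.12],[0,0,-0.002]],[-1,[0.006,-0.013,-0.12],[0,0,-0.002]],[-1,[0.006,-0.013,-0.12],[0,0,-0.002]]]'
python3 - <<'E'
from h import *
turn_for(98.1); s=r.sense();print(s["eef_pos"])
E
```

```text
time_s: 27.57
eef_pos: [0.4518, 0.1909, 0.1932]
eef_rot: [-2.372, 2.058, 0.002]
contact_force: [0.7, 0.6, -1.6]
gripper_width: 0.023
head 98.1 turn deg [ 1.0e-02  1.8e-01 -1.8e+02] scaled [ 0.     0.001 -1.   ]
head 278.1 turn deg [-0.12  0.01  0.  ] scaled [-0.0007  0.      0.    ]
[0.45177576 0.19091009 0.19315152]
```

```bash
python3 -m handwheel '[[-1,[-0.0022,-0.0015,-0.04],[-0.0007,0,0]],[-1,[-0.0022,-0.0015,-0.07],[-0.0007,0,0]],[-1,[-0.0022,-0.0015,-0.1],[-0.0007,0,0]],[-1,[-0.0022,-0.0015,-0.117],[-0.0007,0,0]],[-1,[-0.0022,-0.0015,-0.117],[-0.0007,0,0]],[-1,[-0.0022,-0.0015,-0.117],[-0.0007,0,0]]]'
python3 - <<'E'
from h import *
turn_for(98.1); s=r.sense();print(s["eef_pos"])
c=r.read_camera("wrist");a=c["frame"][:,:,::-1];crop(a,270,170,100,110,6,"pics/w8c.png")
E
```

```text
time_s: 28.07
eef_pos: [0.451, 0.1905, 0.1578]
eef_rot: [2.372, -2.059, -0.0]
contact_force: [0.4, 0.0, -1.6]
gripper_width: 0.023
head 98.1 turn deg [4.0e-02 2.0e-02 1.8e+02] scaled [2.e-04 1.e-04 1.e+00]
head 278.1 turn deg [ 0.01 -0.03 -0.  ] scaled [ 0.0001 -0.0002 -0.    ]
[0.45103168 0.19049267 0.15783883]
```

View pics/w8c.png

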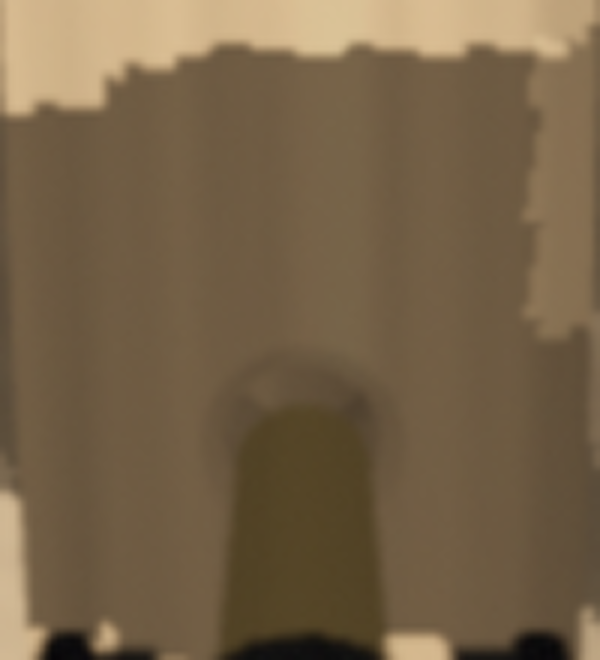

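Centred over the bevel, so I'll lower it in.

```bash
python3 -m handwheel '[[-1,[0,0,-0.02],[0,0,0]],[-1,[0,0,-0.035],[0,0,0]],[-1,[0,0,-0.05],[0,0,0]],[-1,[0,0,-0.06],[0,0,0]],[-1,[0,0,-0.06],[0,0,0]]]'
```

```text
time_s: 28.53
eef_pos: [0.4508, 0.1903, 0.1393]
eef_rot: [2.372, -2.058, -0.001]
contact_force: [0.3, -0.1, -2.0]
gripper_width: 0.0227
```

```bash
python3 -m handwheel '[[-1,[0,0,-0.02],[0,0,0]],[-1,[0,0,-0.04],[0,0,0]],[-1,[0,0,-0.06],[0,0,0]],[-1,[0,0,-0.08],[0,0,0]],[-1,[0,0,-0.095],[0,0,0]],[-1,[0,0,-0.1],[0,0,0]],[-1,[0,0,-0.1],[0,0,0]]]'
```

```text
time_s: 29.12
eef_pos: [0.4505, 0.1902, 0.1087]
eef_rot: [2.371, -2.057, -0.002]
contact_force: [0.4, 0.0, -3.3]
gripper_width: 0.0227
```

```bash
python3 -m handwheel '[[-1,[0,0,-0.003],[0,0,0]],[-1,[0,0,-0.005],[0,0,0]],[-1,[0,0,-0.005],[0,0,0]],[-1,[0,0,-0.005],[0,0,0]]]'
```

```text
time_s: 29.45
eef_pos: [0.4506, 0.1902, 0.1074]
eef_rot: [2.371, -2.058, -0.002]
contact_force: [-0.0, 0.0, -1.8]
gripper_width: 0.0233
```

```bash
python3 -m handwheel '[[-0.3,[0,0,0],[0,0,0]],[0,[0,0,0],[0,0,0]],[0.4,[0,0,0],[0,0,0]],[0.4,[0,0,0],[0,0,0]],[0.4,[0,0,0],[0,0,0]],[0.4,[0,0,0],[0,0,0]],[0.4,[0,0,0],[0,0,0]],[0.4,[0,0,0],[0,0,0]]]'
```

```text
time_s: 30.12
eef_pos: [0.4506, 0.1903, 0.1074]
eef_rot: [2.372, -2.058, -0.001]
contact_force: [-0.1, -0.2, 0.2]
gripper_width: 0.0594
```

Released with the opening at 59 mm. I'll rise clear.

```bash
python3 -m handwheel '[[0.4,[0,0,0.05],[0,0,0]],[0.4,[0,0,0.15],[0,0,0]],[0.4,[0,0,0.28],[0,0,0]],[0.4,[0,0,0.4],[0,0,0]],[0.4,[0,0,0.5],[0,0,0]],[0.4,[0,0,0.5],[0,0,0]],[0.4,[0,0,0.5],[0,0,0]]]'
python3 -m handwheel '[[0.4,[0.05,-0.4,0.1],[0,0,0]],[0.4,[0.05,-0.4,0.1],[0,0,0]],[0.4,[0.05,-0.4,0.1],[0,0,0]],[0.4,[0.05,-0.4,0.1],[0,0,0]],[0.4,[0.05,-0.4,0.1],[0,0,0]],[0.4,[0.05,-0.4,0.1],[0,0,0]]]'
python3 - <<'E'
from h import *
s=r.sense()
for n in("wrist","top","side"):
    a=r.read_camera(n)["frame"][:,:,::-1]; cv2.imwrite(f"pics/{n}9.png",a)
    if n=="side": crop(a,190,190,200,190,4,"pics/s9c.png")
    if n=="top": crop(a,180,130,240,170,3,"pics/t9c.png")
E
```

```text
time_s: 30.7
eef_pos: [0.4515, 0.1907, 0.2592]
eef_rot: [-2.371, 2.058, -0.002]
contact_force: [-0.0, -0.0, 0.3]
gripper_width: 0.0609
time_s: 31.2
eef_pos: [0.4656, 0.071, 0.2878]
eef_rot: [-2.373, 2.059, 0.001]
contact_force: [-0.2, 1.0, 0.5]
gripper_width: 0.061
```

View pics/wrist9.png

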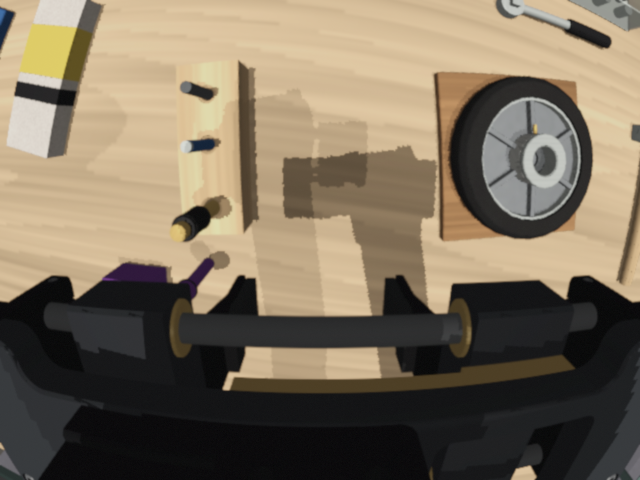

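View pics/s9c.png

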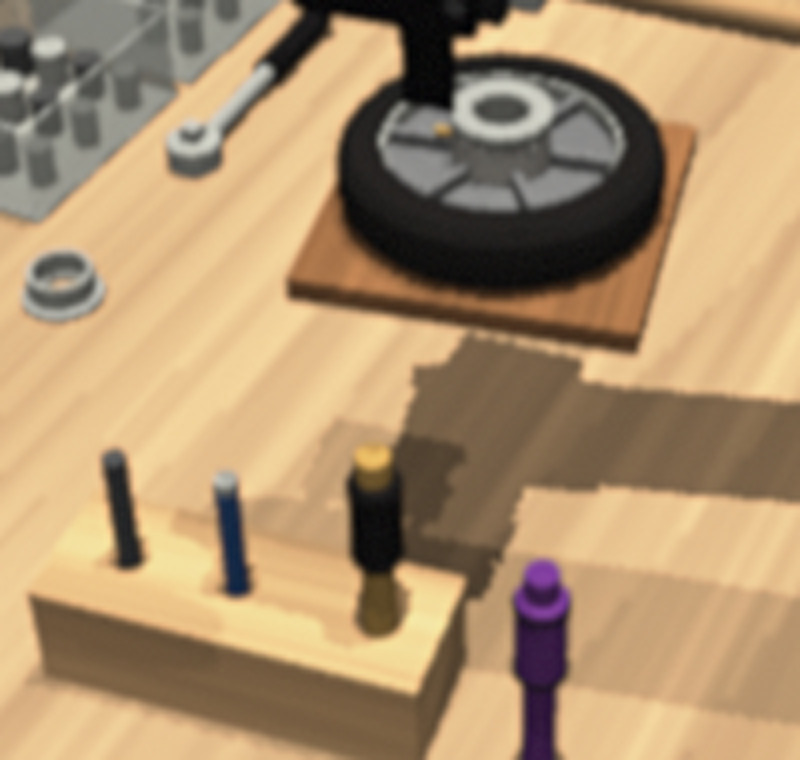

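View pics/t9c.png

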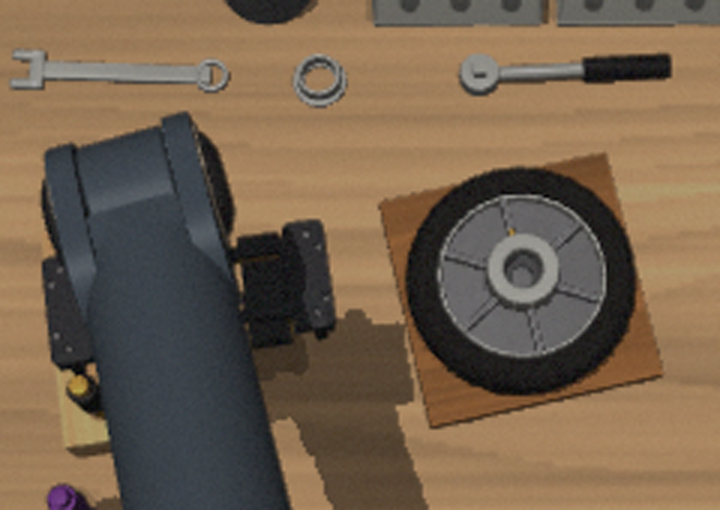

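The drift is back in its hole at crop (378,630), and the chisel, punch and spare cup have not moved. The cup sits low and square, and the gripper is clear. I'm handing it in.

```bash
python3 -c "
from h import *
print(r.close_job())"
```

```text
the job is handed in; nothing more can be done
None
```

I drove the bearing cup home with the brass drift and stood the drift back in its hole. I handed the job in at about 31 s of the 72 s allowed.

**Pressing:** I worked round four points on the flange, about 21–25 mm from the axis, sinking each by an estimated 1–2 mm per press at 11–15 N. The flange went down about 7 mm in all, and I saw no sign of it cocking.

**Feeling for home:** On the last rounds all four sides stopped at the same height, within about 0.1 mm, and held 22–24 N without moving. That puts the shims at about 5 mm. The highest force I read was about 24 N, but readings come only at the end of each move, so I did not see the force in between.

**Last checks:**
- **Drift:** after release, the side picture shows it standing in its hole. Before insertion it had not slipped in the grip.
- **Other tools:** the chisel, punch, spare cup, spanner and ratchet look undisturbed.
- **Cup:** it looks level. In the side view it dropped about 6 mm against 7 mm by touch, which is within how well I can read that picture.
- **Camera disagreement:** the wrist camera showed the drift's end 2–3 mm away from where the arm's pose put it. I placed the presses by the drift's position relative to the flange instead.

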